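Fetch the small cup from behind the tall vessels

ROBOT

A 6-joint arm with a two-finger parallel gripper is mounted at the origin on the work surface. World frame = base frame: x ahead of the robot, y to its left, z up, the work surface at z = 0. Lengths are in m, angles in rad, forces in N, time in s.
With the tool pointing down it reaches from about 0.275 to 0.875 m from the base axis. Payload 12.5 kg.
Tool frame: the origin (TCP) lies midway between the tips of the shut fingers; the grasp point (between the pads) lies 19 mm behind it; z points along the fingers, y is the line along which they close (so a half turn about z gives the same grasp; the last joint's range is limited). The gripper opens to 85 mm and grips with 20 to 120 N. Pads are 22 mm wide; open, the fingers measure 114 mm over their backs; the gripper's body (76 mm by 85 mm) begins 54 mm behind the grasp point. The pads swing forward as they close: fully open they stand 13 mm farther back than shut.
Start: joints at [-1.337, 0.351, 1.652, -0, 1.139, -0.085], TCP at [0.172, -0.522, 0.199] pointing down, gripper open.
Joint ranges: [-2.75, 2.75], [-0.79, 2.1], [0.01, 2.65], [-1.57, 4.71], [0.07, 3.14], [-2.87, 2.87]. Speed limits (rad/s): [2.22, 2.22, 2.79, 3.14, 3.14, 3.14].

INTERFACE

Orientations are given as [roll, pitch, yaw] about the fixed x, y, z axes, in that order (R = Rz(yaw) Ry(pitch) Rx(roll)).
In Python, from workcell import bot gives the robot as it stands.
- The arm moves only by the tool carry_out, never from a script. Its argument "moves" is a list of rows, each an object of numbers: "tx", "ty", "tz": the shift along the tool's x, y, z scaled (see below); "wx", "wy", "wz": the turn, a rotation vector about the tool's x, y, z scaled (see below); "grip": the opening, from 0 (shut) to 1 (fully open). A call has 1 to 10 rows; each row is the pose to reach, as a shift and turn from the pose commanded when the call began, along the tool's axes at that moment; what a row does not reach only later rows make up. The controller multiplies each number of a shift by 750 mm and each number of a turn by 60 degrees. A row lasts 1/8 s, in which the tool goes at most 62.5 mm and 10.7 degrees, less where a joint would pass 70% of its speed; a pose out of reach is approached as far as the arm can. A call with a number of a shift or a turn outside -1 to 1 is refused whole. A call with a gripper value outside its range is refused whole. The fingers move at their own pace and stop on an object; "force" is the grip in N (left out, the last holds). Time passes only in rows, so rows that repeat a pose let the fingers close. It gives the time, the measured TCP pose, the force, the opening and the grip force at its end, in the units of the state.
- bot.state(): the state, without advancing time (a new reading comes with each control period).
- bot.capture(name): name is "scene" or "top" or "wrist"; returns a dict with "image" (384x512x3 uint8, red, green, blue), "vfov" (degrees; the focal length in pixels is half the picture's height over the tangent of half this angle, whatever the lens; pixels are square), "cx", "cy" (the principal point, pixels), "T" (4x4, takes a point from camera to world coordinates); the wrist camera has in their place "mount" (4x4, takes a point from camera to tool coordinates, whose origin is the TCP and whose axes are the flange's). Camera axes: x right, y down, z forward; pixel columns grow to the right and rows downward; lengths in m; the calibration is good to about 2 mm. A picture is of the moment at which its call begins: read the wrist's pose just before it. There is no depth.
- bot.close_job(): hands the job in; it is judged then, once.
Trained networks look in a picture, given as the dict that the camera call returned (one of the last four; its "shot" number tells which), for a name from the list of things; names that differ only in an ending like _2 or _b are one class to them, and where a whole thing is asked for, a point or a joint stands for the part that bears it (a point fixed in the world has none). Each returns a list of dicts, best first, with "score" (0 to 1); they miss things now and then, are a little off and sometimes report something else, mostly with a low value. They report only what shows in the picture. A call takes as long as a camera call.
- bot.look_for(picture, thing): "at" ([column, row] in pixels, amid what is visible of it).
- bot.tip_of(picture, thing): "at" ([column, row] in pixels: a listed point, or the origin of a listed thing).
The state is a dict: "t": time; "joints": joint angles; "qvel": joint speeds; "effort": joint torques, N m; "position": TCP position; "tcp_rot": TCP orientation; "ft_force": force on the tool from outside, world axes, zero at the start; "wrist_torque": the same for the moment, N m; "gripper_width": finger opening in m; "gripper_force": force on a finger pad.
Only numpy, scipy, OpenCV 4.12 (cv2) and the standard library are available. Lean on these libraries where they do the work, as an engineer would, in place of code of your own. Each camera call takes 0.05 s, during which the arm holds its last target. There are 200 camera calls.

TASK

The small brass cup on the stock board is hemmed in by three tall brass vessels. Clear all three onto the bare grey side tray, standing them there, and only then pick up the cup and set it upright in the middle of the round top of the brazing rest; after that stand each tall vessel back where it stood at the start. Keep the vessels and the cup upright throughout, and leave the small open bowl and the ring at the far corners of the board where they are.

Things in the scene. Friction and masses are not known exactly. Their poses are not given: they have to be found in the camera images.
- pot: Round-bellied hollow brass pot, loose, 120 mm tall, about 0.32 kg. Foot 42 mm across, belly 61 mm across at 42 mm above its underside, then a straight neck 36 mm across from 78 to 114 mm, and a lip flaring to 46 mm across at the top (120 mm). Origin: centre of the underside, z up its axis. Starts upright on one of the three places round the near side of the cup (which of the three tall vessels is on which varies); grip it by the neck. Its yaw means nothing.
- beaker: Straight-sided hollow brass beaker, loose, a plain cylinder 49 mm across and 120 mm tall with an open top, about 0.30 kg. Origin: centre of the underside, z up its axis. Starts upright on one of the same three places; grip it across near the top. Its yaw means nothing.
- vase: Hollow brass vase, loose, 120 mm tall, about 0.30 kg: foot 62 mm across up to 12 mm, narrowing as a cone to a slim straight neck 29 mm across from 82 mm to the top. Origin: centre of the underside, z up its axis. Starts upright on one of the same three places; grip it by the neck. Its yaw means nothing.
- cup: Small low straight-sided brass cup, loose, 42 mm across, 36 mm tall, open top, about 0.10 kg. Origin: centre of the underside, z up. Starts upright on the stock board behind (farther from the robot than) the nearest tall vessel and between the other two, whose sides are some 15 to 35 mm from it and stand far higher; can be gripped across its outside near the top.
- board: Stock board, fixed: a dark wooden plank 280 mm (its x) by 280 mm (its y), its top 18 mm above its origin, which is the centre of its underside at table level. A low strip 12 mm thick and 20 mm high stands along its far (+x) edge. Its x axis points away from the robot, turned up to 0.22 rad. On it, about: cup at (30, 0) mm, tall vessels at (-38, 0), (20, 72) and (20, -72) mm, bowl at (97, 105) mm, ring at (97, -105) mm (x, y in the board's frame).
- tray: Side tray, fixed: a bare flat grey painted plate, 310 mm (its x) by 200 mm (its y), no rim, top 12 mm above its origin, which is the centre of its underside at table level. To the left or the right of the board.
- rest: Brazing rest, fixed, on the other side of the board from the tray: a grey stone slab 260 (x) by 200 (y) by 30 mm thick with a dark steel waisted stand at its centre, whose flat round top is 84 mm across and 80 mm above the table. Brass rods, offcuts and a white tub 24 mm tall lie fixed near the slab's edges. Origin: centre of the slab's underside.
- rest_top (a point): Centre of the flat round top of the brazing rest's stand, 80 mm above the table; the cup's underside goes here.
- bowl: Small open flaring brass bowl, loose, 54 mm across the rim, 28 mm tall, at the far left corner of the stock board; to be left alone. Origin: centre of the underside.
- collar: Brass ring lying flat, loose, 42 mm outside, 28 mm inside, 14 mm tall, at the far right corner of the stock board; to be left alone. Origin: centre of the underside.

How it is judged:
On the way, in this order (a step that is already met when the one before it is completed fails the run):
1. all three tall vessels stand, released, on the side tray, the cup still at its place on the board (x of pot in the frame of tray between -0.15 and 0.15 m and y of pot in the frame of tray between -0.095 and 0.095 m and z of pot in the frame of tray between 0.006 and 0.02 m and angle between each of pot, beaker, vase's own z axis and vertical below 0.1 rad and contact force between the fingers and pot below 0.3 N and x of beaker in the frame of tray between -0.15 and 0.15 m and y of beaker in the frame of tray between -0.095 and 0.095 m and z of beaker in the frame of tray between 0.006 and 0.02 m and contact force between the fingers and beaker below 0.3 N and x of vase in the frame of tray between -0.15 and 0.15 m and y of vase in the frame of tray between -0.095 and 0.095 m and z of vase in the frame of tray between 0.006 and 0.02 m and contact force between the fingers and vase below 0.3 N and distance of cup from where it was at the start of the episode below 0.04 m), for 0.2 s.
2. the cup stands, released, in the middle of the rest's top while the three tall vessels are still on the tray (horizontal distance between cup and rest_top below 0.012 m and z of cup in the frame of rest_top between -0.006 and 0.006 m and angle between each of cup, pot, beaker, vase's own z axis and vertical below 0.1 rad and contact force between the fingers and cup below 0.3 N and x of pot in the frame of tray between -0.15 and 0.15 m and y of pot in the frame of tray between -0.095 and 0.095 m and z of pot in the frame of tray between 0.006 and 0.02 m and contact force between the fingers and pot below 0.3 N and x of beaker in the frame of tray between -0.15 and 0.15 m and y of beaker in the frame of tray between -0.095 and 0.095 m and z of beaker in the frame of tray between 0.006 and 0.02 m and contact force between the fingers and beaker below 0.3 N and x of vase in the frame of tray between -0.15 and 0.15 m and y of vase in the frame of tray between -0.095 and 0.095 m and z of vase in the frame of tray between 0.006 and 0.02 m and contact force between the fingers and vase below 0.3 N), for 0.2 s.
At the end, for the whole second after the job is handed in: Each tall vessel stands upright (within 0.1 rad), released and at rest within 15 mm of where it stood at the start; the cup stands upright, released and at rest on the rest's round top within 12 mm of its centre; the bowl and the ring are within 30 mm of where they were (distance of each of pot, beaker, vase from where it was at the start of the episode below 0.015 m and angle between each of pot, beaker, vase, cup's own z axis and vertical below 0.1 rad and contact force between the fingers and pot below 0.3 N and linear speed of each of pot, beaker, vase, cup below 0.02 m/s and angular speed of each of pot, beaker, vase, cup below 0.2 rad/s and contact force between the fingers and beaker below 0.3 N and contact force between the fingers and vase below 0.3 N and horizontal distance between cup and rest_top below 0.012 m and z of cup in the frame of rest_top between -0.006 and 0.006 m and contact force between the fingers and cup below 0.3 N and distance of each of bowl, collar from where it was at the start of the episode below 0.03 m); the robot touches nothing.
It fails at once if a tall vessel or the cup tips by more than 0.6 rad (angle between any of pot, beaker, vase, cup's own z axis and vertical above 0.6 rad).
It fails at once if the bowl or the ring on the board is moved by more than 30 mm (distance of any of bowl, collar from where it was at the start of the episode above 0.03 m).
It also fails if it takes over 141 s, if anything falls off the work surface, if the arm or the gripper's body presses on something with over 40 N, if the wrist force passes 120 N, or if a joint passes its speed limit or range.

## Working session

There is one attempt and no reset: what is moved stays moved. The work goes in short steps, Python scripts to look and compute and a tool call to move; the robot and the scene stay as the last step left them, time stands still between calls to the robot, and variables do not carry over. Pictures are saved under pics/ and viewed, at most 14 in all, crops included, and the job is handed in when it is done.

Besides the shell and the picture viewer there is one more tool, called after ">>>" by a JSON object that holds its "op" and its "data". carry_out: Moves the arm, as the interface text tells. Shifts and turns lie within -1 to 1; 1 stands for 750 mm of shift or 60 degrees of turn. Its arguments: {"type":"object","properties":{"moves":{"type":"array","items":{"type":"object","properties":{"tx":{"type":"number"},"ty":{"type":"number"},"tz":{"type":"number"},"wx":{"type":"number"},"wy":{"type":"number"},"wz":{"type":"number"},"grip":{"type":"number"}}}},"force":{"type":"number"}},"required":["moves"]}

```bash
mkdir -p pics; cat > h.py <<'E'
import numpy as np,cv2
from workcell import bot
from scipy.spatial.transform import Rotation as R
def cap(n):
    s=bot.state(); c=bot.capture(n)
    if n=="wrist":
        T=np.eye(4);T[:3,:3]=R.from_euler('xyz',s['tcp_rot']).as_matrix();T[:3,3]=s['position'];c['T']=T@np.array(c['mount'])
    c['T']=np.array(c['T']);return c
def ray(c,px):
    f=c['image'].shape[0]/2/np.tan(np.radians(c['vfov'])/2)
    d=c['T'][:3,:3]@np.array([(px[0]-c['cx'])/f,(px[1]-c['cy'])/f,1]);return c['T'][:3,3],d
def atz(c,px,z):
    o,d=ray(c,px);return (o+d*(z-o[2])/d[2])
def proj(c,p):
    f=c['image'].shape[0]/2/np.tan(np.radians(c['vfov'])/2)
    q=c['T'][:3,:3].T@(np.array(p)-c['T'][:3,3]);return np.array([c['cx']+f*q[0]/q[2],c['cy']+f*q[1]/q[2]])
def save(c,n): cv2.imwrite(f'pics/{n}.png',c['image'][:,:,::-1])
E
python3 - <<'E'
from h import *
np.set_printoptions(precision=4,suppress=True)
print(bot.state())
Z=dict(pot=.018,beaker=.018,vase=.018,cup=.018,bowl=.018,collar=.018,board=0,tray=0,rest=0,rest_top=.08)
for n in("top","scene"):
    c=cap(n);save(c,n);print(n,c['T'][:3,3],c['T'][:3,2])
    for k,z in Z.items():
        for r in bot.tip_of(c,k)[:2]:print(k,r['score'],np.round(r['at'],1),atz(c,r['at'],z))
E
```

```text
{'t': 0.0, 'joints': array([-1.3366,  0.3513,  1.6524,  0.    ,  1.1391, -0.0846]), 'qvel': array([ 0.0006,  0.0002, -0.0009, -0.0002,  0.0011,  0.0008]), 'effort': array([ -0.001 , -50.6103, -29.1402,  -0.0001,   0.0045,  -0.0001]), 'position': array([ 0.1723, -0.5219,  0.1987]), 'tcp_rot': array([-3.1404, -0.0001,  0.3188]), 'ft_force': array([-0.1527, -0.5548,  0.5236]), 'wrist_torque': array([-0.0414,  0.0025,  0.0543]), 'gripper_force': 0.0, 'gripper_width': 0.08525635209155068}
top [ 0.3819 -0.009   1.0787] [ 0.1663  0.0203 -0.9859]
pot 0.8 [254.8 226.4] [0.4667 0.0185 0.018 ]
beaker 0.94 [282.1 195.3] [ 0.5437 -0.0492  0.018 ]
beaker 0.52 [129.4 222.5] [0.4769 0.3289 0.018 ]
vase 0.87 [227.9 204.6] [0.5208 0.0853 0.018 ]
cup 0.5 [255.4 200.4] [0.5312 0.0171 0.018 ]
bowl 0.91 [208.8 170.2] [0.6082 0.1344 0.018 ]
collar 0.71 [257.7 200.8] [0.5301 0.0113 0.018 ]
collar 0.45 [294.1 173.5] [ 0.5988 -0.0798  0.018 ]
board 0.66 [254.9 210. ] [0.5093 0.0187 0.    ]
tray 0.61 [128.1 217.9] [0.4901 0.3385 0.    ]
rest 0.75 [392.8 214.8] [ 0.4965 -0.3251  0.    ]
rest_top 0.72 [403.4 211.3] [ 0.496  -0.3264  0.08  ]
rest_top 0.56 [209.4 173.7] [0.5865 0.1244 0.08  ]
scene [ 1.0984 -0.6929  0.6658] [-0.5048  0.6612 -0.555 ]
beaker 0.83 [232. 215.] [ 0.5255 -0.049   0.018 ]
beaker 0.24 [298.3 193.6] [0.5983 0.1216 0.018 ]
vase 0.63 [265.8 188.3] [0.5197 0.0903 0.018 ]
cup 0.73 [253.2 204.9] [0.5394 0.0135 0.018 ]
bowl 0.5 [300.3 191.5] [0.597  0.1325 0.018 ]
bowl 0.42 [246.5 237.2] [ 0.6031 -0.0909  0.018 ]
collar 0.8 [248.5 237.7] [ 0.6077 -0.0895  0.018 ]
board 0.68 [241.7 204.3] [0.4998 0.0175 0.    ]
board 0.68 [122.6 253.6] [ 0.4141 -0.2814  0.    ]
tray 0.83 [306.9 153. ] [0.4857 0.3386 0.    ]
tray 0.7 [124.8 254.2] [ 0.4193 -0.2797  0.    ]
rest 0.92 [130.1 280.4] [ 0.4904 -0.3233  0.    ]
rest_top 0.94 [124.5 256.3] [ 0.5052 -0.3335  0.08  ]
```

```bash
python3 -c "
import cv2,numpy as np
a=cv2.imread('pics/top.png');b=cv2.imread('pics/scene.png')
cv2.imwrite('pics/both.png',cv2.resize(np.vstack([a,b]),(400,600)))"
```

```text
(no output)
```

View pics/top.png

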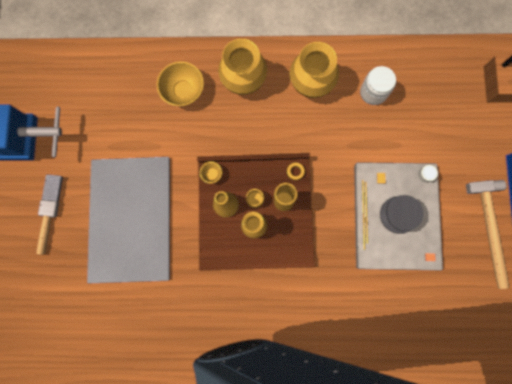

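View pics/scene.png

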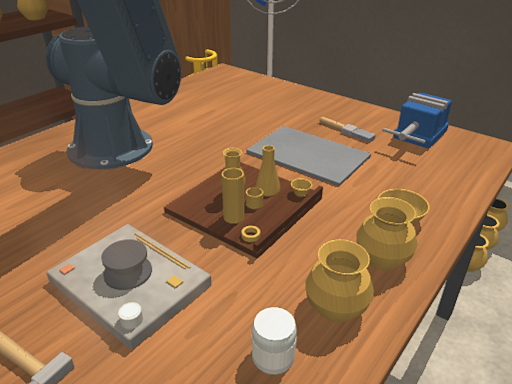

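Near place: pot (254,226). Left: vase (228,204). Right: beaker (284,195). The cup is in the middle (256,199), the tray on the left and the rest on the right with its top at (403,213). Next I'll get a close view from above the board.

```bash
cat >> h.py <<'E'
def go(x,y,z,yaw=0.):
    """shift and turn, in move units, from the present pose to a tool-down pose"""
    s=bot.state();A=R.from_euler('xyz',s['tcp_rot']);B=R.from_euler('xyz',[np.pi,0,yaw])
    d=A.inv().apply(np.array([x,y,z])-s['position'])/.75;w=(A.inv()*B).as_rotvec()/np.radians(60)
    print('t',np.round(d,4),'w',np.round(w,4))
E
python3 -c "
from h import *
print(bot.capture('wrist')['mount'])
go(.172,-.522,.42);go(.40,.018,.42)"
```

```text
[[-5.78044702e-04 -9.49080703e-01 -3.15032515e-01  8.09788380e-02]
 [ 9.99999636e-01 -7.46175779e-04  4.13089234e-04 -4.29374821e-05]
 [-6.27124653e-04 -3.15032162e-01  9.49080789e-01 -1.74358861e-01]
 [ 0.00000000e+00  0.00000000e+00  0.00000000e+00  1.00000000e+00]]
t [-0.0004 -0.0005 -0.2943] w [-0.      0.      0.3044]
t [ 0.5139 -0.5889 -0.2943] w [-0.      0.      0.3044]
```

```bash
python3 -c "
from h import *
go(.60,.018,.40)"
```

```text
t [ 0.7672 -0.5054 -0.2676] w [-0.      0.      0.3044]
```

>>> {"op": "carry_out", "data": {"moves": [{"tz": -0.08, "grip": 1}, {"tz": -0.16}, {"tz": -0.24}, {"tz": -0.27}]}}

```text
validation failed for argument at $.mo...
```

```bash
python3 -c "
from h import *
print(bot.state()['position'])
go(.60,.018,.40)"
```

```text
[ 0.17240167 -0.52225839  0.19927838]
t [ 0.7672 -0.5054 -0.2676] w [-0.      0.      0.3044]
```

>>> {"op": "carry_out", "data": {"moves": [{"tx": 0, "ty": 0, "tz": -0.2676, "wx": 0, "wy": 0, "wz": 0, "grip": 1}, {"tx": 0, "ty": 0, "tz": -0.2676, "wx": 0, "wy": 0, "wz": 0, "grip": 1}, {"tx": 0, "ty": 0, "tz": -0.2676, "wx": 0, "wy": 0, "wz": 0, "grip": 1}, {"tx": 0, "ty": 0, "tz": -0.2676, "wx": 0, "wy": 0, "wz": 0, "grip": 1}], "force": 40}}

```text
t: 1.65
position: [0.1726, -0.5231, 0.4043]
tcp_rot: [3.135, 0.001, 0.319]
ft_force: [0.6, -0.4, -0.6]
gripper_width: 0.0854
gripper_force: 0.0
```

>>> {"op": "carry_out", "data": {"moves": [{"tx": 0.767, "ty": -0.505, "tz": 0, "wx": 0, "wy": 0, "wz": 0.304, "grip": 1}, {"tx": 0.767, "ty": -0.505, "tz": 0, "wx": 0, "wy": 0, "wz": 0.304, "grip": 1}, {"tx": 0.767, "ty": -0.505, "tz": 0, "wx": 0, "wy": 0, "wz": 0.304, "grip": 1}, {"tx": 0.767, "ty": -0.505, "tz": 0, "wx": 0, "wy": 0, "wz": 0.304, "grip": 1}, {"tx": 0.767, "ty": -0.505, "tz": 0, "wx": 0, "wy": 0, "wz": 0.304, "grip": 1}, {"tx": 0.767, "ty": -0.505, "tz": 0, "wx": 0, "wy": 0, "wz": 0.304, "grip": 1}, {"tx": 0.767, "ty": -0.505, "tz": 0, "wx": 0, "wy": 0, "wz": 0.304, "grip": 1}, {"tx": 0.767, "ty": -0.505, "tz": 0, "wx": 0, "wy": 0, "wz": 0.304, "grip": 1}, {"tx": 0.767, "ty": -0.505, "tz": 0, "wx": 0, "wy": 0, "wz": 0.304, "grip": 1}, {"tx": 0.767, "ty": -0.505, "tz": 0, "wx": 0, "wy": 0, "wz": 0.304, "grip": 1}]}}

```text
t: 2.9
position: [0.5601, -0.0318, 0.3991]
tcp_rot: [3.142, 0.001, 0.001]
ft_force: [1.5, 0.5, 0.3]
gripper_width: 0.0854
gripper_force: 0.0
```

>>> {"op": "carry_out", "data": {"moves": [{"tx": 0, "ty": 0, "tz": 0, "wx": 0, "wy": 0, "wz": 0, "grip": 1}, {"tx": 0, "ty": 0, "tz": 0, "wx": 0, "wy": 0, "wz": 0, "grip": 1}]}}

```text
t: 3.15
position: [0.5589, -0.0339, 0.3992]
tcp_rot: [3.142, 0.001, 0.001]
ft_force: [-0.6, 0.1, -0.4]
gripper_width: 0.0855
gripper_force: 0.0
```

```bash
python3 - <<'E'
from h import *
np.set_printoptions(precision=4,suppress=True)
c=cap("wrist");save(c,"w1");print(bot.state()['position'],bot.state()['tcp_rot'])
for k in ["pot","beaker","vase","cup","bowl","collar","board"]:
    for r in bot.tip_of(c,k)[:2]:print(k,r['score'],np.round(r['at'],1),atz(c,r['at'],.018))
E
```

```text
[ 0.5588 -0.0344  0.3996] [ 3.1414  0.0008 -0.0002]
pot 0.97 [227.4 183.9] [0.4625 0.0184 0.018 ]
beaker 0.83 [258.9 152. ] [ 0.5318 -0.0487  0.018 ]
cup 0.76 [225.  148.1] [0.5399 0.0211 0.018 ]
bowl 0.6 [172.5 119.8] [0.5965 0.1239 0.018 ]
collar 0.49 [280.3 115. ] [ 0.6058 -0.0905  0.018 ]
board 0.73 [226.1 167.5] [0.4988 0.0201 0.018 ]
```

View pics/w1.png

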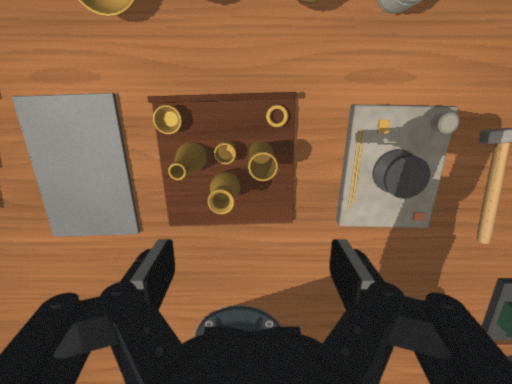

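The wrist view shows the rims: pot (221,202), vase (177,172), beaker (263,167) and cup (225,152). The bowl is at (168,119), the ring at (277,116), and the rest top is near (408,174).

```bash
python3 - <<'E'
from h import *
np.set_printoptions(precision=4,suppress=True)
c=cap("wrist")
def showr(k,px,z): print(k,atz(c,px,z))
showr('pot',(221,202.5),.138);showr('vase',(177,172),.138);showr('beaker',(262.5,167.5),.138);showr('cup',(225,152.5),.054);showr('rest',(408,174.5),.08)
# overlay of candidates
C=dict(pot=(.465,.0185,.138,.023,0),vase=(.523,.088,.138,.0145,0),beaker=(.535,-.049,.138,.0245,0),cup=(.535,.0185,.054,.021,0),rest=(.498,-.328,.08,.042,0),potf=(.465,.0185,.018,.021,0),vf=(.523,.088,.018,.031,0),bf=(.535,-.049,.018,.0245,0))
im=c['image'][:,:,::-1].copy();im=cv2.resize(im,None,fx=3,fy=3,interpolation=cv2.INTER_CUBIC)
for x,y,z,r,_ in C.values():
    p=np.array([proj(c,(x+r*np.cos(a),y+r*np.sin(a),z)) for a in np.linspace(0,6.283,40)])*3+1
    cv2.polylines(im,[p.astype(int)],True,(255,255,0),1)
cv2.imwrite('pics/ov1.png',im[270:690,420:1220+100][:, :800])
cv2.imwrite('pics/ov2.png',im[270:720,980:1420])
E
```

```text
pot [0.4676 0.019  0.138 ]
vase [0.5221 0.0902 0.138 ]
beaker [ 0.5297 -0.052   0.138 ]
cup [0.5384 0.0177 0.054 ]
rest [ 0.5011 -0.3295  0.08  ]
```

View pics/ov1.png

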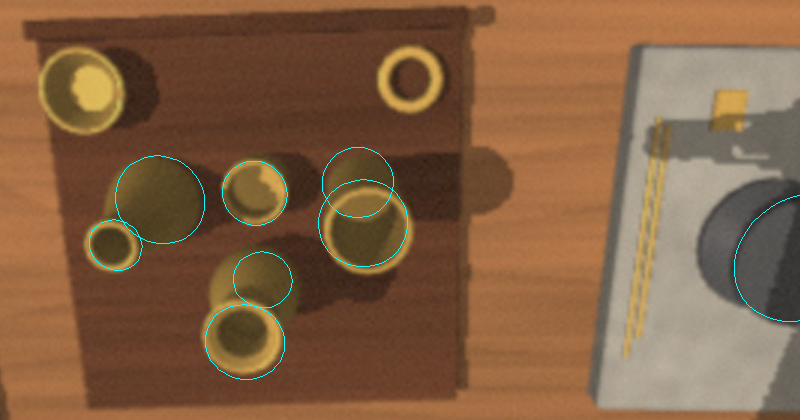

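View pics/ov2.png

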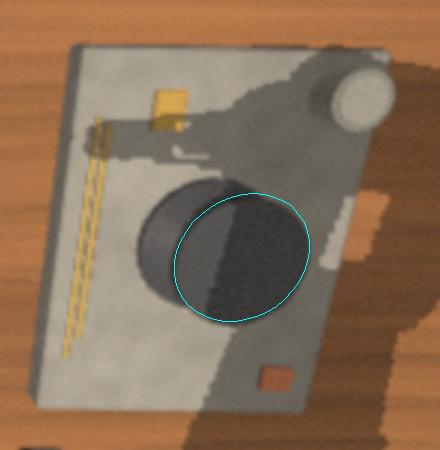

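```bash
python3 -c "
from h import *
go(.467,.019,.18)"
```

```text
t [-0.1229 -0.0707  0.2935] w [ 0.     -0.0002 -0.0001]
```

>>> {"op": "carry_out", "data": {"moves": [{"tx": -0.1229, "ty": -0.0707, "tz": 0.2, "wx": 0, "wy": 0, "wz": 0, "grip": 1}, {"tx": -0.1229, "ty": -0.0707, "tz": 0.2, "wx": 0, "wy": 0, "wz": 0, "grip": 1}, {"tx": -0.1229, "ty": -0.0707, "tz": 0.2935, "wx": 0, "wy": 0, "wz": 0, "grip": 1}, {"tx": -0.1229, "ty": -0.0707, "tz": 0.2935, "wx": 0, "wy": 0, "wz": 0, "grip": 1}, {"tx": -0.1229, "ty": -0.0707, "tz": 0.2935, "wx": 0, "wy": 0, "wz": 0, "grip": 1}, {"tx": -0.1229, "ty": -0.0707, "tz": 0.2935, "wx": 0, "wy": 0, "wz": 0, "grip": 1}, {"tx": -0.1229, "ty": -0.0707, "tz": 0.2935, "wx": 0, "wy": 0, "wz": 0, "grip": 1}]}}

```text
t: 4.47
position: [0.4689, 0.0189, 0.1821]
tcp_rot: [3.141, -0.004, 0.0]
ft_force: [0.3, -0.3, -0.3]
gripper_width: 0.0854
gripper_force: 0.0
```

```bash
python3 - <<'E'
from h import *
c=cap("wrist");save(c,"w2");print(bot.state()['position']);go(.467,.019,.099)
E
```

```text
[0.46859821 0.01896995 0.18174941]
t [-2.500e-03 -1.000e-04  1.103e-01] w [ 0.0002 -0.0033  0.0001]
```

View pics/w2.png

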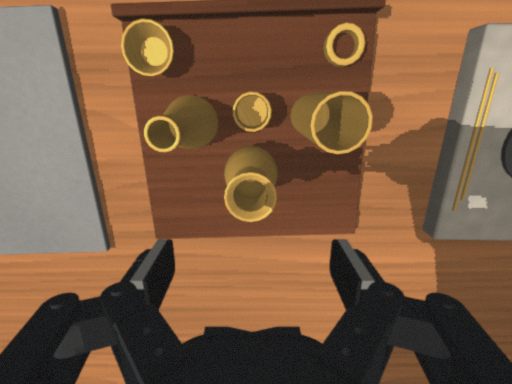

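Here the rims show at pot (250,197), vase (162,134), beaker (341,122) and cup (252,111). I'll recompute their positions.

```bash
python3 - <<'E'
from h import *
c=cap("wrist")
for px,z in (((250.3,197),.138),((162,133.8),.138),((341,122),.138),((252,111),.054)):print(atz(c,px,z).round(4))
go(.467,.019,.099)
E
```

```text
[0.4685 0.0202 0.138 ]
[0.5221 0.0903 0.138 ]
[ 0.5312 -0.0511  0.138 ]
[0.5359 0.0187 0.054 ]
t [-0.002   0.      0.1098] w [ 0.0001 -0.0026  0.0001]
```

>>> {"op": "carry_out", "data": {"moves": [{"tx": 0, "ty": -0.001, "tz": 0.06, "wx": 0, "wy": 0, "wz": 0, "grip": 1}, {"tx": 0, "ty": -0.001, "tz": 0.11, "wx": 0, "wy": 0, "wz": 0, "grip": 1}, {"tx": 0, "ty": -0.001, "tz": 0.11, "wx": 0, "wy": 0, "wz": 0, "grip": 1}, {"tx": 0, "ty": -0.001, "tz": 0.11, "wx": 0, "wy": 0, "wz": 0, "grip": 1}, {"tx": 0, "ty": -0.001, "tz": 0.11, "wx": 0, "wy": 0, "wz": 0, "grip": 0.3}, {"tx": 0, "ty": -0.001, "tz": 0.11, "wx": 0, "wy": 0, "wz": 0, "grip": 0.3}, {"tx": 0, "ty": -0.001, "tz": 0.11, "wx": 0, "wy": 0, "wz": 0, "grip": 0.3}, {"tx": 0, "ty": -0.001, "tz": 0.11, "wx": 0, "wy": 0, "wz": 0, "grip": 0.3}, {"tx": 0, "ty": -0.001, "tz": 0.11, "wx": 0, "wy": 0, "wz": 0, "grip": 0.3}, {"tx": 0, "ty": -0.001, "tz": 0.11, "wx": 0, "wy": 0, "wz": 0, "grip": 0.3}], "force": 40}}

```text
t: 5.82
position: [0.4681, 0.0201, 0.0987]
tcp_rot: [3.142, -0.002, 0.0]
ft_force: [-0.4, 1.1, 10.3]
gripper_width: 0.0442
gripper_force: 39.1
```

```bash
python3 - <<'E'
from h import *
print(bot.state()['gripper_width'],bot.state()['gripper_force'],bot.state()['position'],bot.state()['ft_force'])
E
```

```text
0.04415293957214295 39.117592088878155 [0.46805676 0.02005591 0.0986632 ] [-0.36240682  1.06905928 10.3445797 ]
```

Width 44 mm means the pads are on the flaring lip. I'll open and regrip lower.

>>> {"op": "carry_out", "data": {"moves": [{"tx": 0, "ty": 0, "tz": 0, "wx": 0, "wy": 0, "wz": 0, "grip": 0.8}, {"tx": 0, "ty": 0, "tz": 0, "wx": 0, "wy": 0, "wz": 0, "grip": 0.8}, {"tx": 0, "ty": 0, "tz": 0.012, "wx": 0, "wy": 0, "wz": 0, "grip": 0.8}, {"tx": 0, "ty": 0, "tz": 0.012, "wx": 0, "wy": 0, "wz": 0, "grip": 0.8}, {"tx": 0, "ty": 0, "tz": 0.012, "wx": 0, "wy": 0, "wz": 0, "grip": 0.3}, {"tx": 0, "ty": 0, "tz": 0.012, "wx": 0, "wy": 0, "wz": 0, "grip": 0.3}, {"tx": 0, "ty": 0, "tz": 0.012, "wx": 0, "wy": 0, "wz": 0, "grip": 0.3}, {"tx": 0, "ty": 0, "tz": 0.012, "wx": 0, "wy": 0, "wz": 0, "grip": 0.3}, {"tx": 0, "ty": 0, "tz": 0.012, "wx": 0, "wy": 0, "wz": 0, "grip": 0.3}], "force": 40}}

```text
t: 6.95
position: [0.4673, 0.0201, 0.0887]
tcp_rot: [3.142, -0.001, 0.0]
ft_force: [-0.1, 0.8, 6.1]
gripper_width: 0.0448
gripper_force: 41.1
```

```bash
python3 - <<'E'
from h import *
c=cap("wrist");a=c['image'][60:,100:400,::-1]
s=cap("scene");b=s['image'][120:260,190:310,::-1]
im=np.hstack([cv2.resize(a,(370,400)),cv2.resize(b,(343,400),interpolation=2)]);cv2.imwrite('pics/g1.png',im)
E
```

```text
(no output)
```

View pics/g1.png

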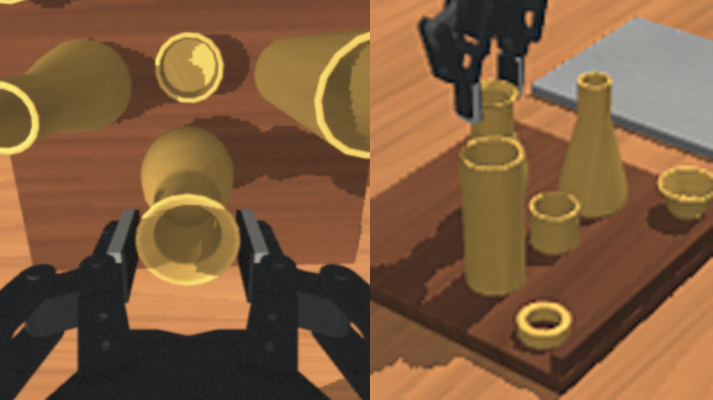

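```bash
python3 - <<'E'
from h import *
c=cap("wrist");p=bot.state()['position'];print(p)
for dz in(0,.006,.013,.02,.03,.04):print(dz,*[proj(c,p+[dx,sy*.0224,dz]).round(0) for sy in(1,-1) for dx in(.011,-.011)])
for r,z in((.023,.138),(.018,.125)):print(r,z,*[proj(c,p+[0,sy*r,z-p[2]]).round(0) for sy in(1,-1)])
E
```

```text
[0.4673211 0.020057  0.0886444]
0 [219. 204.] [220. 232.] [284. 204.] [283. 232.]
0.006 [218. 207.] [220. 237.] [285. 207.] [284. 237.]
0.013 [217. 211.] [218. 242.] [286. 211.] [285. 242.]
0.02 [216. 216.] [217. 247.] [288. 216.] [286. 247.]
0.03 [214. 223.] [215. 256.] [290. 223.] [288. 256.]
0.04 [211. 231.] [213. 265.] [292. 231.] [291. 265.]
0.023 0.138 [208. 258.] [295. 258.]
0.018 0.125 [221. 245.] [283. 245.]
```

```bash
python3 - <<'E'
from h import *
s=cap("scene");p=bot.state()['position']
for z in(.09,.1,.11,.12,.13,.14):print(z,*[proj(s,[p[0]+.011,p[1]+sy*.0224,z]).round(0) for sy in(1,-1)],proj(s,[p[0],p[1],z]).round(0))
im=s['image'][120:190,200:270,::-1]
w=cap("wrist");wi=w['image'][160:320,160:360,::-1]
cv2.imwrite('pics/g2.png',np.hstack([cv2.resize(im,(400,400),interpolation=2),cv2.resize(wi,(400,400),interpolation=2)]))
E
```

```text
0.09 [241. 166.] [229. 174.] [231. 169.]
0.1 [241. 163.] [229. 170.] [231. 165.]
0.11 [241. 159.] [229. 167.] [231. 162.]
0.12 [241. 156.] [228. 163.] [231. 158.]
0.13 [241. 152.] [228. 159.] [231. 154.]
0.14 [241. 148.] [228. 156.] [231. 151.]
```

View pics/g2.png

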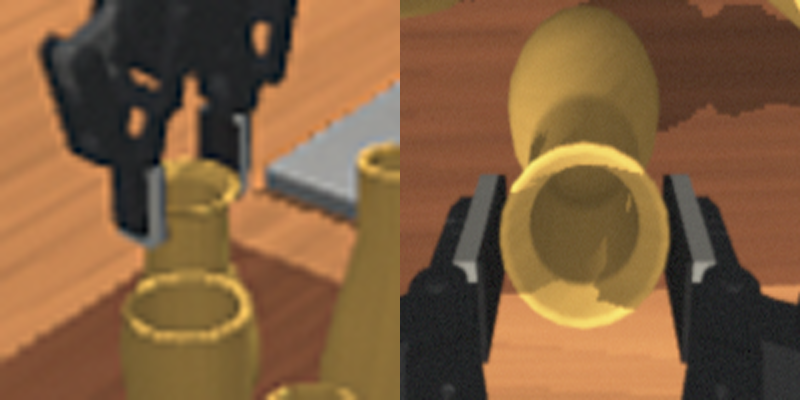

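The scene view puts the fingertips only about 20 mm below the lip, so the pads still hold the lip. I'll go lower.

>>> {"op": "carry_out", "data": {"moves": [{"tx": 0, "ty": 0, "tz": 0, "wx": 0, "wy": 0, "wz": 0, "grip": 0.85}, {"tx": 0, "ty": 0, "tz": 0, "wx": 0, "wy": 0, "wz": 0, "grip": 0.85}, {"tx": 0, "ty": 0, "tz": 0.018, "wx": 0, "wy": 0, "wz": 0, "grip": 0.85}, {"tx": 0, "ty": 0, "tz": 0.018, "wx": 0, "wy": 0, "wz": 0, "grip": 0.85}, {"tx": 0, "ty": 0, "tz": 0.018, "wx": 0, "wy": 0, "wz": 0, "grip": 0.3}, {"tx": 0, "ty": 0, "tz": 0.018, "wx": 0, "wy": 0, "wz": 0, "grip": 0.3}, {"tx": 0, "ty": 0, "tz": 0.018, "wx": 0, "wy": 0, "wz": 0, "grip": 0.3}, {"tx": 0, "ty": 0, "tz": 0.018, "wx": 0, "wy": 0, "wz": 0, "grip": 0.3}, {"tx": 0, "ty": 0, "tz": 0.018, "wx": 0, "wy": 0, "wz": 0, "grip": 0.3}], "force": 40}}

```text
t: 8.32
position: [0.4673, 0.0201, 0.0751]
tcp_rot: [-3.142, -0.001, 0.0]
ft_force: [-0.9, 0.7, 4.3]
gripper_width: 0.0457
gripper_force: 41.4
```

```bash
python3 - <<'E'
from h import *
s=cap("scene");im=s['image'][120:200,200:280,::-1]
w=cap("wrist");wi=w['image'][160:320,160:360,::-1]
cv2.imwrite('pics/g3.png',np.hstack([cv2.resize(im,(400,400),interpolation=2),cv2.resize(wi,(400,400),interpolation=2)]))
E
```

```text
(no output)
```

View pics/g3.png

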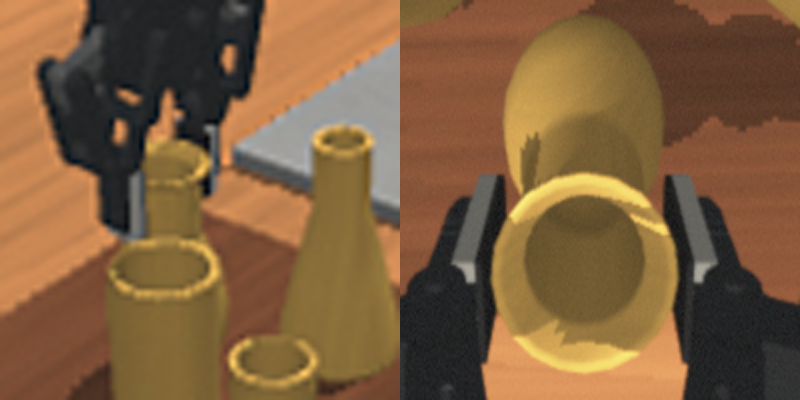

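The pads hold the lip with a firm 46 mm grip at 41 N, and the weight hangs below it, so that will do. Test lift.

>>> {"op": "carry_out", "data": {"moves": [{"tx": 0, "ty": 0, "tz": -0.02, "wx": 0, "wy": 0, "wz": 0, "grip": 0.3}, {"tx": 0, "ty": 0, "tz": -0.05, "wx": 0, "wy": 0, "wz": 0, "grip": 0.3}, {"tx": 0, "ty": 0, "tz": -0.09, "wx": 0, "wy": 0, "wz": 0, "grip": 0.3}, {"tx": 0, "ty": 0, "tz": -0.13, "wx": 0, "wy": 0, "wz": 0, "grip": 0.3}, {"tx": 0, "ty": 0, "tz": -0.17, "wx": 0, "wy": 0, "wz": 0, "grip": 0.3}, {"tx": 0, "ty": 0, "tz": -0.2, "wx": 0, "wy": 0, "wz": 0, "grip": 0.3}, {"tx": 0, "ty": 0, "tz": -0.2, "wx": 0, "wy": 0, "wz": 0, "grip": 0.3}, {"tx": 0, "ty": 0, "tz": -0.2, "wx": 0, "wy": 0, "wz": 0, "grip": 0.3}], "force": 50}}

```text
t: 9.43
position: [0.4664, 0.02, 0.224]
tcp_rot: [-3.142, 0.001, 0.0]
ft_force: [0.3, 0.4, -3.2]
gripper_width: 0.0454
gripper_force: 51.6
```

```bash
python3 - <<'E'
from h import *
s=cap("scene");im=s['image'][60:220,180:340,::-1]
w=cap("wrist");wi=w['image'][60:,100:400,::-1]
cv2.imwrite('pics/g4.png',np.hstack([cv2.resize(im,(400,400),interpolation=2),cv2.resize(wi,(370,400),interpolation=2)]))
t=cap("top")
cs=[w,t]
# tray corners from top by colour
g=t['image'].astype(int);m=((g.max(2)-g.min(2)<18)&(g.mean(2)>90)&(g.mean(2)<190)).astype(np.uint8);m[:,200:]=0;m[:140]=0;m[300:]=0
k,l,st,ce=cv2.connectedComponentsWithStats(m);i=1+st[1:,4].argmax()
r=cv2.minAreaRect(np.argwhere(l==i)[:,::-1].astype(np.float32));print(r,[atz(t,b,.012).round(4) for b in cv2.boxPoints(r)],atz(t,r[0],.012))
go(.40,.338,.23)
E
```

```text
((128.5, 219.5), (123.0, 79.0), 90.0) [array([0.6427, 0.4429, 0.012 ]), array([0.6417, 0.24  , 0.012 ]), array([0.335 , 0.2294, 0.012 ]), array([0.3348, 0.4229, 0.012 ])] [0.48488353 0.33342954 0.012     ]
t [-0.0886 -0.4239 -0.0079] w [-0.0001  0.0018  0.0004]
```

View pics/g4.png

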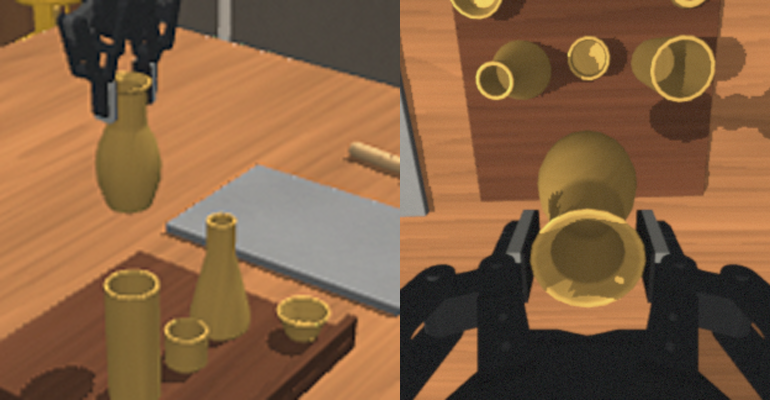

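The pot hangs upright, and the neighbours are undisturbed. On to the tray.

>>> {"op": "carry_out", "data": {"moves": [{"tx": -0.01, "ty": -0.04, "tz": 0, "wx": 0, "wy": 0, "wz": 0, "grip": 0.3}, {"tx": -0.02, "ty": -0.1, "tz": 0, "wx": 0, "wy": 0, "wz": 0, "grip": 0.3}, {"tx": -0.04, "ty": -0.17, "tz": 0, "wx": 0, "wy": 0, "wz": 0, "grip": 0.3}, {"tx": -0.05, "ty": -0.24, "tz": 0, "wx": 0, "wy": 0, "wz": 0, "grip": 0.3}, {"tx": -0.07, "ty": -0.31, "tz": 0, "wx": 0, "wy": 0, "wz": 0, "grip": 0.3}, {"tx": -0.085, "ty": -0.37, "tz": 0, "wx": 0, "wy": 0, "wz": 0, "grip": 0.3}, {"tx": -0.095, "ty": -0.421, "tz": 0, "wx": 0, "wy": 0, "wz": 0, "grip": 0.3}, {"tx": -0.095, "ty": -0.421, "tz": 0.06, "wx": 0, "wy": 0, "wz": 0, "grip": 0.3}, {"tx": -0.095, "ty": -0.421, "tz": 0.12, "wx": 0, "wy": 0, "wz": 0, "grip": 0.3}, {"tx": -0.095, "ty": -0.421, "tz": 0.16, "wx": 0, "wy": 0, "wz": 0, "grip": 0.3}]}}

```text
t: 10.82
position: [0.3947, 0.3352, 0.1023]
tcp_rot: [3.14, 0.002, 0.001]
ft_force: [-0.3, 0.5, -2.7]
gripper_width: 0.0451
gripper_force: 52.1
```

```bash
python3 - <<'E'
from h import *
print(bot.state()['position'],bot.state()['gripper_width']); go(.395,.336,.0695)
E
```

```text
[0.39465313 0.33517742 0.10227576] 0.04508446945194735
t [ 0.0006 -0.0012  0.0437] w [0.0017 0.0023 0.0007]
```

>>> {"op": "carry_out", "data": {"moves": [{"tx": 0, "ty": 0, "tz": 0.02, "wx": 0, "wy": 0, "wz": 0, "grip": 0.3}, {"tx": 0, "ty": 0, "tz": 0.035, "wx": 0, "wy": 0, "wz": 0, "grip": 0.3}, {"tx": 0, "ty": 0, "tz": 0.043, "wx": 0, "wy": 0, "wz": 0, "grip": 0.3}, {"tx": 0, "ty": 0, "tz": 0.043, "wx": 0, "wy": 0, "wz": 0, "grip": 0.3}, {"tx": 0, "ty": 0, "tz": 0.043, "wx": 0, "wy": 0, "wz": 0, "grip": 0.3}]}}

```text
t: 11.45
position: [0.3961, 0.336, 0.0733]
tcp_rot: [-3.141, -0.001, 0.0]
ft_force: [1.0, -0.0, -2.1]
gripper_width: 0.0453
gripper_force: 52.1
```

>>> {"op": "carry_out", "data": {"moves": [{"tx": 0, "ty": 0, "tz": 0.003, "wx": 0, "wy": 0, "wz": 0, "grip": 0.3}, {"tx": 0, "ty": 0, "tz": 0.005, "wx": 0, "wy": 0, "wz": 0, "grip": 0.3}, {"tx": 0, "ty": 0, "tz": 0.005, "wx": 0, "wy": 0, "wz": 0, "grip": 0.3}]}}

```text
t: 11.82
position: [0.3959, 0.3359, 0.0692]
tcp_rot: [-3.141, -0.001, 0.0]
ft_force: [-0.8, -0.9, 2.3]
gripper_width: 0.0456
gripper_force: 52.6
```

Contact with the tray. Release and rise.

>>> {"op": "carry_out", "data": {"moves": [{"tx": 0, "ty": 0, "tz": 0, "wx": 0, "wy": 0, "wz": 0, "grip": 1}, {"tx": 0, "ty": 0, "tz": 0, "wx": 0, "wy": 0, "wz": 0, "grip": 1}, {"tx": 0, "ty": 0, "tz": 0, "wx": 0, "wy": 0, "wz": 0, "grip": 1}, {"tx": 0, "ty": 0, "tz": -0.05, "wx": 0, "wy": 0, "wz": 0, "grip": 1}, {"tx": 0, "ty": 0, "tz": -0.12, "wx": 0, "wy": 0, "wz": 0, "grip": 1}, {"tx": 0, "ty": 0, "tz": -0.2, "wx": 0, "wy": 0, "wz": 0, "grip": 1}, {"tx": 0, "ty": 0, "tz": -0.2, "wx": 0, "wy": 0, "wz": 0, "grip": 1}]}}

```text
t: 12.7
position: [0.3974, 0.337, 0.2232]
tcp_rot: [-3.137, -0.007, 0.0]
ft_force: [0.2, -0.1, -0.2]
gripper_width: 0.0856
gripper_force: 0.0
```

```bash
python3 - <<'E'
from h import *
print(bot.state()['position'],bot.state()['gripper_width']); go(.5225,.090,.18)
s=cap("scene")
for k in("pot","vase","beaker","cup"):
  for r in bot.tip_of(s,k)[:2]:print(k,r['score'],atz(s,r['at'],.018).round(3))
E
```

```text
[0.39738223 0.3369886  0.22318035] 0.08561952611892085
t [0.1663 0.3297 0.0571] w [-0.0045 -0.0063  0.0005]
pot 0.74 [0.405 0.337 0.018]
vase 0.9 [0.519 0.092 0.018]
beaker 0.91 [ 0.531 -0.051  0.018]
cup 0.63 [0.534 0.016 0.018]
```

>>> {"op": "carry_out", "data": {"moves": [{"tx": 0.1663, "ty": 0.3297, "tz": 0, "wx": 0, "wy": 0, "wz": 0, "grip": 1}, {"tx": 0.1663, "ty": 0.3297, "tz": 0, "wx": 0, "wy": 0, "wz": 0, "grip": 1}, {"tx": 0.1663, "ty": 0.3297, "tz": 0, "wx": 0, "wy": 0, "wz": 0, "grip": 1}, {"tx": 0.1663, "ty": 0.3297, "tz": 0, "wx": 0, "wy": 0, "wz": 0, "grip": 1}, {"tx": 0.1663, "ty": 0.3297, "tz": 0, "wx": 0, "wy": 0, "wz": 0, "grip": 1}, {"tx": 0.1663, "ty": 0.3297, "tz": 0.055, "wx": 0, "wy": 0, "wz": 0, "grip": 1}, {"tx": 0.1663, "ty": 0.3297, "tz": 0.055, "wx": 0, "wy": 0, "wz": 0, "grip": 1}, {"tx": 0.1663, "ty": 0.3297, "tz": 0.055, "wx": 0, "wy": 0, "wz": 0, "grip": 1}]}}

```text
t: 13.95
position: [0.5207, 0.0889, 0.1782]
tcp_rot: [-3.142, 0.0, 0.001]
ft_force: [0.2, 0.1, 0.5]
gripper_width: 0.0852
gripper_force: 0.0
```

```bash
python3 - <<'E'
from h import *
print(bot.state()['position'],bot.state()['gripper_width']); go(.5223,.090,.085)
c=cap("wrist");cv2.imwrite('pics/v1.png',c['image'][:,:,::-1])
E
```

```text
[0.52069223 0.08886828 0.17822136] 0.0852007556029946
t [ 0.0022 -0.0015  0.1243] w [-0.      0.0001  0.0009]
```

View pics/v1.png

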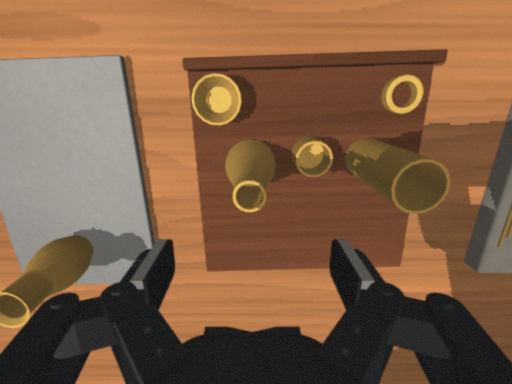

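The pot stands on the tray (50,280), and the vase's neck rim is at (249,196), nearly centred between the fingers. Descend and grip.

>>> {"op": "carry_out", "data": {"moves": [{"tx": 0.002, "ty": -0.0015, "tz": 0.06, "wx": 0, "wy": 0, "wz": 0, "grip": 1}, {"tx": 0.002, "ty": -0.0015, "tz": 0.124, "wx": 0, "wy": 0, "wz": 0, "grip": 1}, {"tx": 0.002, "ty": -0.0015, "tz": 0.124, "wx": 0, "wy": 0, "wz": 0, "grip": 1}, {"tx": 0.002, "ty": -0.0015, "tz": 0.124, "wx": 0, "wy": 0, "wz": 0, "grip": 0.2}, {"tx": 0.002, "ty": -0.0015, "tz": 0.124, "wx": 0, "wy": 0, "wz": 0, "grip": 0.2}, {"tx": 0.002, "ty": -0.0015, "tz": 0.124, "wx": 0, "wy": 0, "wz": 0, "grip": 0.2}, {"tx": 0.002, "ty": -0.0015, "tz": 0.124, "wx": 0, "wy": 0, "wz": 0, "grip": 0.2}, {"tx": 0.002, "ty": -0.0015, "tz": 0.124, "wx": 0, "wy": 0, "wz": 0, "grip": 0.2}, {"tx": 0.002, "ty": -0.0015, "tz": 0.124, "wx": 0, "wy": 0, "wz": 0, "grip": 0.2}, {"tx": 0.002, "ty": -0.0015, "tz": 0.124, "wx": 0, "wy": 0, "wz": 0, "grip": 0.2}], "force": 45}}

```text
t: 15.25
position: [0.5229, 0.09, 0.0859]
tcp_rot: [-3.141, -0.002, 0.0]
ft_force: [0.5, 2.2, 7.5]
gripper_width: 0.0273
gripper_force: 44.4
```

>>> {"op": "carry_out", "data": {"moves": [{"tx": 0, "ty": 0, "tz": -0.02, "wx": 0, "wy": 0, "wz": 0, "grip": 0.2}, {"tx": 0, "ty": 0, "tz": -0.06, "wx": 0, "wy": 0, "wz": 0, "grip": 0.2}, {"tx": 0, "ty": 0, "tz": -0.11, "wx": 0, "wy": 0, "wz": 0, "grip": 0.2}, {"tx": 0, "ty": 0, "tz": -0.16, "wx": 0, "wy": 0, "wz": 0, "grip": 0.2}, {"tx": 0, "ty": -0.04, "tz": -0.2, "wx": 0, "wy": 0, "wz": 0, "grip": 0.2}, {"tx": -0.01, "ty": -0.1, "tz": -0.2, "wx": 0, "wy": 0, "wz": 0, "grip": 0.2}, {"tx": -0.02, "ty": -0.17, "tz": -0.2, "wx": 0, "wy": 0, "wz": 0, "grip": 0.2}, {"tx": -0.03, "ty": -0.24, "tz": -0.2, "wx": 0, "wy": 0, "wz": 0, "grip": 0.2}, {"tx": -0.044, "ty": -0.3, "tz": -0.2, "wx": 0, "wy": 0, "wz": 0, "grip": 0.2}, {"tx": -0.044, "ty": -0.328, "tz": -0.2, "wx": 0, "wy": 0, "wz": 0, "grip": 0.2}]}}

```text
t: 16.5
position: [0.4878, 0.3375, 0.2352]
tcp_rot: [3.141, 0.0, 0.002]
ft_force: [0.5, 0.0, -3.5]
gripper_width: 0.027
gripper_force: 45.5
```

```bash
python3 - <<'E'
from h import *
go(.490,.336,.0815)
E
```

```text
t [0.0029 0.0019 0.2049] w [0.0001 0.0003 0.0024]
```

>>> {"op": "carry_out", "data": {"moves": [{"tx": 0.003, "ty": 0.001, "tz": 0.06, "wx": 0, "wy": 0, "wz": 0, "grip": 0.2}, {"tx": 0.003, "ty": 0.001, "tz": 0.12, "wx": 0, "wy": 0, "wz": 0, "grip": 0.2}, {"tx": 0.003, "ty": 0.001, "tz": 0.17, "wx": 0, "wy": 0, "wz": 0, "grip": 0.2}, {"tx": 0.003, "ty": 0.001, "tz": 0.195, "wx": 0, "wy": 0, "wz": 0, "grip": 0.2}, {"tx": 0.003, "ty": 0.001, "tz": 0.203, "wx": 0, "wy": 0, "wz": 0, "grip": 0.2}, {"tx": 0.003, "ty": 0.001, "tz": 0.203, "wx": 0, "wy": 0, "wz": 0, "grip": 0.2}, {"tx": 0.003, "ty": 0.001, "tz": 0.203, "wx": 0, "wy": 0, "wz": 0, "grip": 0.2}]}}

```text
t: 17.38
position: [0.4919, 0.3353, 0.0837]
tcp_rot: [-3.141, -0.002, 0.0]
ft_force: [0.7, 0.1, -4.2]
gripper_width: 0.027
gripper_force: 45.5
```

>>> {"op": "carry_out", "data": {"moves": [{"tx": 0, "ty": 0, "tz": 0.003, "wx": 0, "wy": 0, "wz": 0, "grip": 0.2}, {"tx": 0, "ty": 0, "tz": 0.005, "wx": 0, "wy": 0, "wz": 0, "grip": 0.2}, {"tx": 0, "ty": 0, "tz": 0.005, "wx": 0, "wy": 0, "wz": 0, "grip": 0.2}]}}

```text
t: 17.75
position: [0.4918, 0.3354, 0.0799]
tcp_rot: [-3.141, -0.002, 0.001]
ft_force: [-1.7, 1.2, 5.8]
gripper_width: 0.0268
gripper_force: 46.4
```

Contact. Release, rise, and head for the beaker.

>>> {"op": "carry_out", "data": {"moves": [{"tx": 0, "ty": 0, "tz": 0, "wx": 0, "wy": 0, "wz": 0, "grip": 1}, {"tx": 0, "ty": 0, "tz": 0, "wx": 0, "wy": 0, "wz": 0, "grip": 1}, {"tx": 0, "ty": 0, "tz": 0, "wx": 0, "wy": 0, "wz": 0, "grip": 1}, {"tx": 0, "ty": 0, "tz": 0, "wx": 0, "wy": 0, "wz": 0, "grip": 1}, {"tx": 0, "ty": 0, "tz": -0.05, "wx": 0, "wy": 0, "wz": 0, "grip": 1}, {"tx": 0, "ty": 0, "tz": -0.12, "wx": 0, "wy": 0, "wz": 0, "grip": 1}, {"tx": 0, "ty": 0, "tz": -0.18, "wx": 0, "wy": 0, "wz": 0, "grip": 1}, {"tx": 0, "ty": 0, "tz": -0.18, "wx": 0, "wy": 0, "wz": 0, "grip": 1}]}}

```text
t: 18.75
position: [0.4926, 0.3357, 0.2172]
tcp_rot: [-3.138, -0.006, 0.0]
ft_force: [-0.2, -0.1, -0.5]
gripper_width: 0.0856
gripper_force: 0.0
```

```bash
python3 - <<'E'
from h import *
go(.531,-.051,.18)
E
```

```text
t [0.0507 0.5158 0.0483] w [-0.0031 -0.0053  0.0004]
```

>>> {"op": "carry_out", "data": {"moves": [{"tx": 0.051, "ty": 0.516, "tz": 0, "wx": 0, "wy": 0, "wz": 0, "grip": 1}, {"tx": 0.051, "ty": 0.516, "tz": 0, "wx": 0, "wy": 0, "wz": 0, "grip": 1}, {"tx": 0.051, "ty": 0.516, "tz": 0, "wx": 0, "wy": 0, "wz": 0, "grip": 1}, {"tx": 0.051, "ty": 0.516, "tz": 0, "wx": 0, "wy": 0, "wz": 0, "grip": 1}, {"tx": 0.051, "ty": 0.516, "tz": 0, "wx": 0, "wy": 0, "wz": 0, "grip": 1}, {"tx": 0.051, "ty": 0.516, "tz": 0, "wx": 0, "wy": 0, "wz": 0, "grip": 1}, {"tx": 0.051, "ty": 0.516, "tz": 0, "wx": 0, "wy": 0, "wz": 0, "grip": 1}, {"tx": 0.051, "ty": 0.516, "tz": 0.047, "wx": 0, "wy": 0, "wz": 0, "grip": 1}, {"tx": 0.051, "ty": 0.516, "tz": 0.047, "wx": 0, "wy": 0, "wz": 0, "grip": 1}]}}

```text
t: 19.88
position: [0.5279, -0.0513, 0.1759]
tcp_rot: [-3.14, 0.005, 0.001]
ft_force: [0.0, -0.9, 0.8]
gripper_width: 0.0853
gripper_force: 0.0
```

```bash
python3 - <<'E'
from h import *
print(bot.state()['position']); go(.531,-.051,.085)
c=cap("wrist");cv2.imwrite('pics/b1.png',c['image'][:,:,::-1])
E
```

```text
[ 0.52785166 -0.05130505  0.17591386]
t [ 0.0049 -0.0003  0.1212] w [-0.0011  0.0052  0.0006]
```

View pics/b1.png

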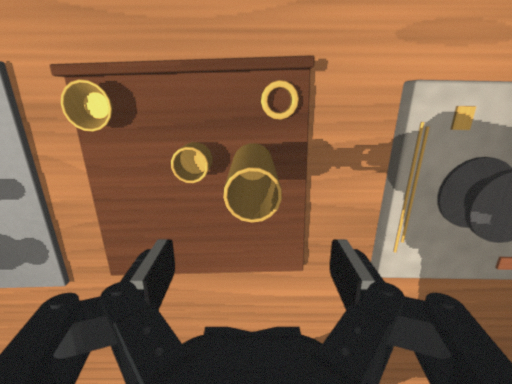

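The beaker rim is centred at (252,194), the cup is at (190,164), and the rest is at right. Descend and grip.

>>> {"op": "carry_out", "data": {"moves": [{"tx": 0.003, "ty": -0.0005, "tz": 0.06, "wx": 0, "wy": 0, "wz": 0, "grip": 1}, {"tx": 0.003, "ty": -0.0005, "tz": 0.121, "wx": 0, "wy": 0, "wz": 0, "grip": 1}, {"tx": 0.003, "ty": -0.0005, "tz": 0.121, "wx": 0, "wy": 0, "wz": 0, "grip": 1}, {"tx": 0.003, "ty": -0.0005, "tz": 0.121, "wx": 0, "wy": 0, "wz": 0, "grip": 0.4}, {"tx": 0.003, "ty": -0.0005, "tz": 0.121, "wx": 0, "wy": 0, "wz": 0, "grip": 0.4}, {"tx": 0.003, "ty": -0.0005, "tz": 0.121, "wx": 0, "wy": 0, "wz": 0, "grip": 0.4}, {"tx": 0.003, "ty": -0.0005, "tz": 0.121, "wx": 0, "wy": 0, "wz": 0, "grip": 0.4}, {"tx": 0.003, "ty": -0.0005, "tz": 0.121, "wx": 0, "wy": 0, "wz": 0, "grip": 0.4}, {"tx": 0.003, "ty": -0.0005, "tz": 0.121, "wx": 0, "wy": 0, "wz": 0, "grip": 0.4}]}}

```text
t: 21.05
position: [0.5333, -0.0518, 0.0901]
tcp_rot: [3.141, -0.004, 0.0]
ft_force: [-1.5, 0.4, 11.7]
gripper_width: 0.0478
gripper_force: 45.0
```

>>> {"op": "carry_out", "data": {"moves": [{"tx": 0, "ty": 0, "tz": -0.02, "wx": 0, "wy": 0, "wz": 0, "grip": 0.4}, {"tx": 0, "ty": 0, "tz": -0.06, "wx": 0, "wy": 0, "wz": 0, "grip": 0.4}, {"tx": 0, "ty": 0, "tz": -0.11, "wx": 0, "wy": 0, "wz": 0, "grip": 0.4}, {"tx": 0, "ty": 0, "tz": -0.16, "wx": 0, "wy": 0, "wz": 0, "grip": 0.4}, {"tx": 0.01, "ty": -0.06, "tz": -0.2, "wx": 0, "wy": 0, "wz": 0, "grip": 0.4}, {"tx": 0.02, "ty": -0.13, "tz": -0.2, "wx": 0, "wy": 0, "wz": 0, "grip": 0.4}, {"tx": 0.03, "ty": -0.2, "tz": -0.2, "wx": 0, "wy": 0, "wz": 0, "grip": 0.4}, {"tx": 0.04, "ty": -0.27, "tz": -0.2, "wx": 0, "wy": 0, "wz": 0, "grip": 0.4}, {"tx": 0.05, "ty": -0.34, "tz": -0.2, "wx": 0, "wy": 0, "wz": 0, "grip": 0.4}, {"tx": 0.06, "ty": -0.41, "tz": -0.2, "wx": 0, "wy": 0, "wz": 0, "grip": 0.4}]}}

```text
t: 22.3
position: [0.5765, 0.2575, 0.239]
tcp_rot: [-3.141, -0.001, 0.001]
ft_force: [0.5, -0.3, -2.4]
gripper_width: 0.0472
gripper_force: 47.4
```

```bash
python3 - <<'E'
from h import *
go(.586,.336,.0855)
E
```

```text
t [ 0.0125 -0.1046  0.2046] w [-0.0001 -0.0007  0.0005]
```

>>> {"op": "carry_out", "data": {"moves": [{"tx": 0.007, "ty": -0.06, "tz": 0, "wx": 0, "wy": 0, "wz": 0, "grip": 0.4}, {"tx": 0.012, "ty": -0.105, "tz": 0.02, "wx": 0, "wy": 0, "wz": 0, "grip": 0.4}, {"tx": 0.012, "ty": -0.105, "tz": 0.07, "wx": 0, "wy": 0, "wz": 0, "grip": 0.4}, {"tx": 0.012, "ty": -0.105, "tz": 0.12, "wx": 0, "wy": 0, "wz": 0, "grip": 0.4}, {"tx": 0.012, "ty": -0.105, "tz": 0.17, "wx": 0, "wy": 0, "wz": 0, "grip": 0.4}, {"tx": 0.012, "ty": -0.105, "tz": 0.195, "wx": 0, "wy": 0, "wz": 0, "grip": 0.4}, {"tx": 0.012, "ty": -0.105, "tz": 0.203, "wx": 0, "wy": 0, "wz": 0, "grip": 0.4}, {"tx": 0.012, "ty": -0.105, "tz": 0.203, "wx": 0, "wy": 0, "wz": 0, "grip": 0.4}, {"tx": 0.012, "ty": -0.105, "tz": 0.203, "wx": 0, "wy": 0, "wz": 0, "grip": 0.4}]}}

```text
t: 23.42
position: [0.5864, 0.3349, 0.0869]
tcp_rot: [-3.141, -0.002, 0.0]
ft_force: [0.5, 0.2, -2.1]
gripper_width: 0.0475
gripper_force: 47.5
```

>>> {"op": "carry_out", "data": {"moves": [{"tx": 0, "ty": 0, "tz": 0.003, "wx": 0, "wy": 0, "wz": 0, "grip": 0.4}, {"tx": 0, "ty": 0, "tz": 0.005, "wx": 0, "wy": 0, "wz": 0, "grip": 0.4}, {"tx": 0, "ty": 0, "tz": 0.005, "wx": 0, "wy": 0, "wz": 0, "grip": 0.4}]}}

```text
t: 23.8
position: [0.5869, 0.3351, 0.0843]
tcp_rot: [-3.14, -0.003, 0.001]
ft_force: [-2.5, -1.9, 12.1]
gripper_width: 0.0475
gripper_force: 48.8
```

Contact (12 N). Release and rise, then check the tray and get views of the cup and rest.

>>> {"op": "carry_out", "data": {"moves": [{"tx": 0, "ty": 0, "tz": 0, "wx": 0, "wy": 0, "wz": 0, "grip": 1}, {"tx": 0, "ty": 0, "tz": 0, "wx": 0, "wy": 0, "wz": 0, "grip": 1}, {"tx": 0, "ty": 0, "tz": 0, "wx": 0, "wy": 0, "wz": 0, "grip": 1}, {"tx": 0, "ty": 0, "tz": 0, "wx": 0, "wy": 0, "wz": 0, "grip": 1}, {"tx": 0, "ty": 0, "tz": -0.05, "wx": 0, "wy": 0, "wz": 0, "grip": 1}, {"tx": 0, "ty": 0, "tz": -0.12, "wx": 0, "wy": 0, "wz": 0, "grip": 1}, {"tx": 0, "ty": 0, "tz": -0.18, "wx": 0, "wy": 0, "wz": 0, "grip": 1}, {"tx": 0, "ty": 0, "tz": -0.18, "wx": 0, "wy": 0, "wz": 0, "grip": 1}]}}

```text
t: 24.8
position: [0.5872, 0.3353, 0.2208]
tcp_rot: [-3.139, -0.006, 0.0]
ft_force: [-0.4, 0.4, -1.5]
gripper_width: 0.0852
gripper_force: 0.0
```

```bash
python3 - <<'E'
from h import *
s=cap("scene");t=cap("top")
cv2.imwrite('pics/s3.png',np.vstack([s['image'][120:300,60:440,::-1],t['image'][140:300,70:450,::-1]]))
go(.535,.018,.15)
E
```

```text
t [-0.0675  0.4219  0.0885] w [0.0001 0.0001 0.0004]
```

View pics/s3.png

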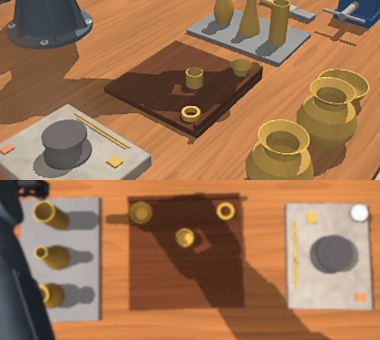

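All three vessels stand on the tray, and the cup, bowl and ring are undisturbed. Now the cup.

>>> {"op": "carry_out", "data": {"moves": [{"tx": -0.0675, "ty": 0.422, "tz": 0, "wx": 0, "wy": 0, "wz": 0, "grip": 1}, {"tx": -0.0675, "ty": 0.422, "tz": 0, "wx": 0, "wy": 0, "wz": 0, "grip": 1}, {"tx": -0.0675, "ty": 0.422, "tz": 0, "wx": 0, "wy": 0, "wz": 0, "grip": 1}, {"tx": -0.0675, "ty": 0.422, "tz": 0, "wx": 0, "wy": 0, "wz": 0, "grip": 1}, {"tx": -0.0675, "ty": 0.422, "tz": 0, "wx": 0, "wy": 0, "wz": 0, "grip": 1}, {"tx": -0.0675, "ty": 0.422, "tz": 0, "wx": 0, "wy": 0, "wz": 0, "grip": 1}, {"tx": -0.0675, "ty": 0.422, "tz": 0.07, "wx": 0, "wy": 0, "wz": 0, "grip": 1}, {"tx": -0.0675, "ty": 0.422, "tz": 0.07, "wx": 0, "wy": 0, "wz": 0, "grip": 1}, {"tx": -0.0675, "ty": 0.422, "tz": 0.07, "wx": 0, "wy": 0, "wz": 0, "grip": 1}]}}

```text
t: 26.02
position: [0.5356, 0.0186, 0.165]
tcp_rot: [-3.142, -0.0, 0.001]
ft_force: [-0.0, 0.2, -0.8]
gripper_width: 0.0854
gripper_force: 0.0
```

```bash
python3 - <<'E'
from h import *
print(bot.state()['position'])
c=cap("wrist")
for n in("tip_of","look_for"):
  for r in getattr(bot,n)(c,"cup")[:2]:print(n,r['score'],np.round(r['at'],1),atz(c,r['at'],.018 if n=="tip_of" else .036).round(4))
# brass mask blob near the cup
h=cv2.cvtColor(c['image'],cv2.COLOR_RGB2HSV);m=cv2.inRange(h,(20,110,60),(34,255,255))
k,l,st,ce=cv2.connectedComponentsWithStats(m)
for i in range(1,k):
    if st[i,4]>150:
        e=cv2.minEnclosingCircle(np.argwhere(l==i)[:,::-1].astype(np.float32));print(st[i],e,atz(c,ce[i],.04).round(4))
for p in((.535,.0185,.054),(.535,.0185,.018)):print(proj(c,p))
go(.5355,.0185,.03)
E
```

```text
[0.53562345 0.01861283 0.1649675 ]
tip_of 0.88 [249.5 164.9] [0.5385 0.0214 0.018 ]
look_for 0.71 [251.2 167.4] [0.54   0.0193 0.036 ]
[ 123   89   51   51 1019] ((147.78512573242188, 114.16598510742188), 26.957347869873047) [0.5993 0.1242 0.04  ]
[324  90  39  37 525] ((343.1903076171875, 107.87313079833984), 19.629131317138672) [ 0.6062 -0.0781  0.04  ]
[233 157  37  36 432] ((250.9545440673828, 173.0454559326172), 19.216676712036133) [0.5359 0.0142 0.04  ]
[  3 251  37  22 216] ((21.0, 262.0), 18.43918800354004) [0.4197 0.3082 0.04  ]
[251.87812522 175.87116237]
[251.8671964  167.74029325]
t [-0.001  -0.0002  0.1807] w [ 0.0001 -0.002   0.001 ]
```

```bash
python3 - <<'E'
from h import *
c=cap("wrist");p=bot.state()['position']
for dz in(0,.013,.02,.03,.04,.05):print(dz,*[proj(c,p+[dx,sy*.0427,dz]).round(0) for sy in(1,-1) for dx in(.011,-.011)])
print(c['T'].round(3))
E
```

```text
0 [190. 204.] [192. 232.] [314. 204.] [311. 233.]
0.013 [186. 211.] [188. 242.] [318. 211.] [315. 242.]
0.02 [183. 216.] [186. 247.] [321. 216.] [318. 247.]
0.03 [179. 223.] [182. 256.] [325. 223.] [322. 256.]
0.04 [174. 231.] [178. 265.] [329. 231.] [326. 265.]
0.05 [169. 240.] [173. 276.] [335. 240.] [331. 276.]
[[ 0.001 -0.95  -0.313  0.617]
 [-1.    -0.    -0.001  0.018]
 [ 0.     0.313 -0.95   0.34 ]
 [ 0.     0.     0.     1.   ]]
```

>>> {"op": "carry_out", "data": {"moves": [{"tx": 0, "ty": 0, "tz": 0.08, "wx": 0, "wy": 0, "wz": 0, "grip": 0.75}, {"tx": 0, "ty": 0, "tz": 0.14, "wx": 0, "wy": 0, "wz": 0, "grip": 0.75}, {"tx": 0, "ty": 0, "tz": 0.18, "wx": 0, "wy": 0, "wz": 0, "grip": 0.75}, {"tx": 0, "ty": 0, "tz": 0.19, "wx": 0, "wy": 0, "wz": 0, "grip": 0.75}, {"tx": 0, "ty": 0, "tz": 0.19, "wx": 0, "wy": 0, "wz": 0, "grip": 0.75}, {"tx": 0, "ty": 0, "tz": 0.19, "wx": 0, "wy": 0, "wz": 0, "grip": 0.75}], "force": 30}}

```text
t: 26.98
position: [0.5362, 0.018, 0.0231]
tcp_rot: [3.141, -0.002, 0.0]
ft_force: [0.2, 0.3, -0.3]
gripper_width: 0.0641
gripper_force: 0.0
```

```bash
python3 - <<'E'
from h import *
s=cap("scene");im=s['image'][140:240,200:300,::-1]
w=cap("wrist");wi=w['image'][120:320,160:360,::-1]
cv2.imwrite('pics/c1.png',np.hstack([cv2.resize(im,(400,400),interpolation=2),cv2.resize(wi,(400,400),interpolation=2)]))
p=bot.state()['position'];g=bot.state()['gripper_width']/2
for z in(.02,.03,.04,.05,.06,.07):print(z,[((proj(s,[p[0]+.011,p[1]+sy*g,z])-[200,140])*4).round(0) for sy in(1,-1)],[((proj(w,[p[0]+.011,p[1]+sy*g,z])-[160,120])*2+[400,0]).round(0) for sy in(1,-1)])
E
```

```text
0.02 [array([259., 234.]), array([194., 283.])] [array([492., 165.]), array([675., 165.])]
0.03 [array([259., 221.]), array([194., 269.])] [array([488., 176.]), array([679., 176.])]
0.04 [array([260., 207.]), array([194., 255.])] [array([482., 188.]), array([685., 188.])]
0.05 [array([260., 194.]), array([194., 241.])] [array([476., 202.]), array([691., 202.])]
0.06 [array([260., 180.]), array([194., 227.])] [array([470., 217.]), array([697., 217.])]
0.07 [array([260., 166.]), array([193., 213.])] [array([462., 235.]), array([705., 235.])]
```

View pics/c1.png

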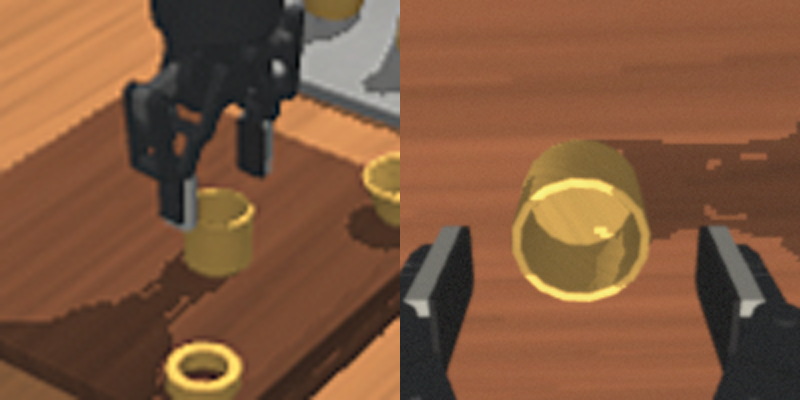

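The fingertips are really at z≈0.064 here, from both cameras (scene (195,222), wrist (468,227)), about 40 mm above the reported TCP. I'll lower another 24 mm and grip.

>>> {"op": "carry_out", "data": {"moves": [{"tx": 0, "ty": 0, "tz": 0.01, "wx": 0, "wy": 0, "wz": 0, "grip": 0.75}, {"tx": 0, "ty": 0, "tz": 0.02, "wx": 0, "wy": 0, "wz": 0, "grip": 0.75}, {"tx": 0, "ty": 0, "tz": 0.03, "wx": 0, "wy": 0, "wz": 0, "grip": 0.75}, {"tx": 0, "ty": 0, "tz": 0.032, "wx": 0, "wy": 0, "wz": 0, "grip": 0.75}, {"tx": 0, "ty": 0, "tz": 0.032, "wx": 0, "wy": 0, "wz": 0, "grip": 0.75}]}}

```text
t: 27.7
position: [0.5352, 0.0181, -0.0025]
tcp_rot: [-3.142, 0.0, 0.0]
ft_force: [-0.6, -0.6, 0.2]
gripper_width: 0.064
gripper_force: 0.0
```

>>> {"op": "carry_out", "data": {"moves": [{"tx": 0, "ty": 0, "tz": 0, "wx": 0, "wy": 0, "wz": 0, "grip": 0.35}, {"tx": 0, "ty": 0, "tz": 0, "wx": 0, "wy": 0, "wz": 0, "grip": 0.35}, {"tx": 0, "ty": 0, "tz": 0, "wx": 0, "wy": 0, "wz": 0, "grip": 0.35}, {"tx": 0, "ty": 0, "tz": 0, "wx": 0, "wy": 0, "wz": 0, "grip": 0.35}, {"tx": 0, "ty": 0, "tz": 0, "wx": 0, "wy": 0, "wz": 0, "grip": 0.35}]}}

```text
t: 28.32
position: [0.5354, 0.018, -0.002]
tcp_rot: [3.142, -0.001, 0.001]
ft_force: [-1.4, 0.4, 5.9]
gripper_width: 0.041
gripper_force: 30.6
```

>>> {"op": "carry_out", "data": {"moves": [{"tx": 0, "ty": 0, "tz": -0.02, "wx": 0, "wy": 0, "wz": 0, "grip": 0.35}, {"tx": 0, "ty": 0, "tz": -0.07, "wx": 0, "wy": 0, "wz": 0, "grip": 0.35}, {"tx": 0, "ty": 0, "tz": -0.13, "wx": 0, "wy": 0, "wz": 0, "grip": 0.35}, {"tx": 0, "ty": 0, "tz": -0.19, "wx": 0, "wy": 0, "wz": 0, "grip": 0.35}, {"tx": 0, "ty": 0.06, "tz": -0.22, "wx": 0, "wy": 0, "wz": 0, "grip": 0.35}, {"tx": -0.01, "ty": 0.13, "tz": -0.22, "wx": 0, "wy": 0, "wz": 0, "grip": 0.35}, {"tx": -0.02, "ty": 0.19, "tz": -0.22, "wx": 0, "wy": 0, "wz": 0, "grip": 0.35}, {"tx": -0.03, "ty": 0.23, "tz": -0.22, "wx": 0, "wy": 0, "wz": 0, "grip": 0.35}, {"tx": -0.03, "ty": 0.25, "tz": -0.22, "wx": 0, "wy": 0, "wz": 0, "grip": 0.35}, {"tx": -0.03, "ty": 0.25, "tz": -0.22, "wx": 0, "wy": 0, "wz": 0, "grip": 0.35}]}}

```text
t: 29.58
position: [0.5129, -0.1697, 0.1629]
tcp_rot: [3.142, -0.0, -0.001]
ft_force: [0.7, 0.0, -1.6]
gripper_width: 0.0408
gripper_force: 30.8
```

```bash
python3 - <<'E'
from h import *
from scipy.optimize import minimize
def fit(c,x0,z,r,n):
    """circle centre: maximise grey-level step along the projected rim (inside dark / outside light)"""
    g=cv2.GaussianBlur(cv2.cvtColor(c['image'],cv2.COLOR_RGB2GRAY),(0,0),1).astype(np.float32)
    a=np.linspace(0,2*np.pi,90)
    def smp(x,y,rr):
        p=np.array([proj(c,(x+rr*np.cos(t),y+rr*np.sin(t),z)) for t in a],np.float32)
        return cv2.remap(g,p[None,:,0].copy(),p[None,:,1].copy(),1)[0]
    f=lambda v:-np.clip(smp(v[0],v[1],r+.003)-smp(v[0],v[1],r-.003),0,25).mean()
    b=min(((f((x0[0]+i,x0[1]+j)),i,j) for i in np.arange(-.014,.015,.001) for j in np.arange(-.014,.015,.001)))
    print(n,'fit',x0[0]+b[1],x0[1]+b[2],b[0],f(x0))
print(bot.state()['position'],bot.state()['gripper_width'])
for n in("top","scene","wrist"):
    c=cap(n);
    for r in bot.tip_of(c,"rest_top")[:1]:print(n,r['score'],atz(c,r['at'],.08).round(4))
    for r in bot.tip_of(c,"rest")[:1]:print(n,'rest',r['score'],atz(c,r['at'],0).round(4))
    fit(c,(.498,-.328),.08,.042,n)
E
```

```text
[ 0.51293876 -0.16971447  0.16294378] 0.040768399096739884
top fit 0.495 -0.335 -5.509462 -2.6621637
scene 0.69 [ 0.5032 -0.3279  0.08  ]
scene rest 0.75 [ 0.4903 -0.322   0.    ]
scene fit 0.501 -0.332 -17.303038 -16.93687
wrist 0.96 [ 0.4949 -0.3331  0.08  ]
wrist rest 0.96 [ 0.4903 -0.3296  0.    ]
wrist fit 0.498 -0.326 -20.704416 -18.949902
```

>>> {"op": "carry_out", "data": {"moves": [{"tx": -0.01, "ty": 0.05, "tz": 0, "wx": 0, "wy": 0, "wz": 0, "grip": 0.35}, {"tx": -0.019, "ty": 0.11, "tz": 0, "wx": 0, "wy": 0, "wz": 0, "grip": 0.35}, {"tx": -0.019, "ty": 0.16, "tz": 0, "wx": 0, "wy": 0, "wz": 0, "grip": 0.35}, {"tx": -0.019, "ty": 0.2, "tz": 0, "wx": 0, "wy": 0, "wz": 0, "grip": 0.35}, {"tx": -0.019, "ty": 0.212, "tz": 0, "wx": 0, "wy": 0, "wz": 0, "grip": 0.35}, {"tx": -0.019, "ty": 0.212, "tz": 0, "wx": 0, "wy": 0, "wz": 0, "grip": 0.35}]}}

```text
t: 30.78
position: [0.4985, -0.3282, 0.1624]
tcp_rot: [-3.141, 0.0, 0.0]
ft_force: [-0.7, -0.2, -1.3]
gripper_width: 0.0408
gripper_force: 30.9
```

```bash
python3 - <<'E'
from h import *
print(bot.state()['position'],bot.state()['gripper_width'])
for n in("scene","wrist"):
    c=cap(n);save(c,"r_"+n)
    for k,z in(("rest_top",.08),("rest",0.),("cup",.183)):
        for r in bot.tip_of(c,k)[:1]:print(n,k,r['score'],np.round(r['at'],1),atz(c,r['at'],z).round(4))
# slab outline (grey) in wrist
g=c['image'].astype(int);m=((g.max(2)-g.min(2)<25)&(g.mean(2)>110)).astype(np.uint8)
k,l,st,ce=cv2.connectedComponentsWithStats(m);i=1+st[1:,4].argmax();print(st[i])
im=np.zeros_like(m);im[l==i]=1
P=np.argwhere(l==i)[:,::-1].astype(np.float32)
h=cv2.convexHull(P);q=cv2.approxPolyDP(h,6,True)[:,0];print(q.tolist(),[atz(c,b,.03)[:2].round(4).tolist() for b in q])
E
```

```text
[ 0.49852241 -0.32816989  0.16241883] 0.04077794154008536
scene rest_top 0.84 [124.2 252.4] [ 0.496  -0.3268  0.08  ]
scene rest 0.76 [126.3 281. ] [ 0.4857 -0.3291  0.    ]
scene cup 0.81 [115.  207.4] [ 0.4929 -0.3246  0.183 ]
wrist rest_top 0.67 [252.8 186.7] [ 0.495  -0.3285  0.08  ]
wrist rest 0.95 [252.5 165.8] [ 0.4967 -0.3284  0.    ]
wrist cup 0.7 [253.6 230.6] [ 0.4998 -0.3287  0.183 ]
[ 161   51  190  107 5356]
[[339.0, 150.0], [311.0, 157.0], [245.0, 134.0], [162.0, 72.0], [161.0, 52.0], [348.0, 54.0]] [[0.5226, -0.4269], [0.5145, -0.3955], [0.5406, -0.3199], [0.6046, -0.2336], [0.6235, -0.2345], [0.6218, -0.426]]
```

>>> {"op": "carry_out", "data": {"moves": [{"tx": -0.001, "ty": 0.001, "tz": 0.04, "wx": 0, "wy": 0, "wz": 0, "grip": 0.35}, {"tx": -0.001, "ty": 0.001, "tz": 0.08, "wx": 0, "wy": 0, "wz": 0, "grip": 0.35}, {"tx": -0.001, "ty": 0.001, "tz": 0.11, "wx": 0, "wy": 0, "wz": 0, "grip": 0.35}, {"tx": -0.001, "ty": 0.001, "tz": 0.128, "wx": 0, "wy": 0, "wz": 0, "grip": 0.35}, {"tx": -0.001, "ty": 0.001, "tz": 0.132, "wx": 0, "wy": 0, "wz": 0, "grip": 0.35}, {"tx": -0.001, "ty": 0.001, "tz": 0.132, "wx": 0, "wy": 0, "wz": 0, "grip": 0.35}, {"tx": -0.001, "ty": 0.001, "tz": 0.132, "wx": 0, "wy": 0, "wz": 0, "grip": 0.35}]}}

```text
t: 32.05
position: [0.4983, -0.3295, 0.0645]
tcp_rot: [3.141, -0.001, 0.0]
ft_force: [-0.7, 0.0, -0.7]
gripper_width: 0.0405
gripper_force: 30.9
```

>>> {"op": "carry_out", "data": {"moves": [{"tx": -0.001, "ty": 0, "tz": 0.003, "wx": 0, "wy": 0, "wz": 0, "grip": 0.35}, {"tx": -0.001, "ty": 0, "tz": 0.006, "wx": 0, "wy": 0, "wz": 0, "grip": 0.35}, {"tx": -0.001, "ty": 0, "tz": 0.006, "wx": 0, "wy": 0, "wz": 0, "grip": 0.35}]}}

```text
t: 32.42
position: [0.4972, -0.3293, 0.06]
tcp_rot: [3.141, -0.0, 0.001]
ft_force: [-3.7, 2.9, 9.8]
gripper_width: 0.0408
gripper_force: 31.8
```

Contact at the expected height. Release and rise.

>>> {"op": "carry_out", "data": {"moves": [{"tx": 0, "ty": 0, "tz": 0, "wx": 0, "wy": 0, "wz": 0, "grip": 1}, {"tx": 0, "ty": 0, "tz": 0, "wx": 0, "wy": 0, "wz": 0, "grip": 1}, {"tx": 0, "ty": 0, "tz": 0, "wx": 0, "wy": 0, "wz": 0, "grip": 1}, {"tx": 0, "ty": 0, "tz": 0, "wx": 0, "wy": 0, "wz": 0, "grip": 1}, {"tx": 0, "ty": 0, "tz": -0.05, "wx": 0, "wy": 0, "wz": 0, "grip": 1}, {"tx": 0, "ty": 0, "tz": -0.12, "wx": 0, "wy": 0, "wz": 0, "grip": 1}, {"tx": 0.05, "ty": 0, "tz": -0.2, "wx": 0, "wy": 0, "wz": 0, "grip": 1}, {"tx": 0.13, "ty": 0, "tz": -0.2, "wx": 0, "wy": 0, "wz": 0, "grip": 1}, {"tx": 0.13, "ty": 0, "tz": -0.2, "wx": 0, "wy": 0, "wz": 0, "grip": 1}]}}

```text
t: 33.55
position: [0.5973, -0.3287, 0.2091]
tcp_rot: [3.141, -0.002, 0.002]
ft_force: [-0.9, 0.0, 0.0]
gripper_width: 0.0853
gripper_force: 0.0
```

```bash
python3 - <<'E'
from h import *
print(bot.state()['position'])
for n in("wrist","scene"):
    c=cap(n);save(c,"p_"+n)
    for k,z in(("rest_top",.08),("cup",.08),("rest",0)):
        for r in bot.tip_of(c,k)[:1]:print(n,k,r['score'],np.round(r['at'],1),atz(c,r['at'],z).round(4))
    h=cv2.cvtColor(c['image'],cv2.COLOR_RGB2HSV)
    # brass rim circle centre and dark disc edge: rays outward from the cup centre at disc level
    g=cv2.GaussianBlur(h[:,:,2],(0,0),1).astype(np.float32)
    ctr=np.array([.4972,-.329])
    E=[]
    for t in np.arange(0,2*np.pi,.1):
        rr=np.arange(.030,.055,.0005);p=np.array([proj(c,(ctr[0]+r*np.cos(t),ctr[1]+r*np.sin(t),.08)) for r in rr],np.float32)
        v=cv2.remap(g,p[None,:,0].copy(),p[None,:,1].copy(),1)[0];d=np.diff(v);i=d.argmax()
        if d[i]>3:E.append([t,rr[i]])
    E=np.array(E);X=ctr+E[:,1:]*np.c_[np.cos(E[:,0]),np.sin(E[:,0])]
    # robust fit with known radius
    from scipy.optimize import least_squares
    s=least_squares(lambda q:np.hypot(*(X-q).T)-.042,ctr,loss='soft_l1',f_scale=.001);print(n,'disc centre',s.x.round(4),len(X),np.median(abs(s.fun)).round(5))
E
```

```text
[ 0.5973457  -0.32865708  0.20910508]
wrist rest_top 0.66 [252.7 251.5] [ 0.4914 -0.3301  0.08  ]
wrist cup 0.76 [249.4 246. ] [ 0.4993 -0.3259  0.08  ]
wrist rest 0.61 [256.1 223.4] [ 0.4921 -0.3357  0.    ]
wrist disc centre [ 0.4983 -0.3289] 54 0.00131
scene rest_top 0.57 [124.2 250.4] [ 0.4914 -0.3232  0.08  ]
scene cup 0.72 [122.9 251.9] [ 0.4929 -0.3274  0.08  ]
scene rest 0.91 [127.6 282.9] [ 0.492  -0.3308  0.    ]
scene disc centre [ 0.4967 -0.3282] 41 0.00102
```

The cup sits within 1–2 mm of the disc centre. Now return the beaker.

>>> {"op": "carry_out", "data": {"moves": [{"tx": -0.014, "ty": -0.885, "tz": 0, "wx": 0, "wy": 0, "wz": 0, "grip": 1}, {"tx": -0.014, "ty": -0.885, "tz": 0, "wx": 0, "wy": 0, "wz": 0, "grip": 1}, {"tx": -0.014, "ty": -0.885, "tz": 0, "wx": 0, "wy": 0, "wz": 0, "grip": 1}, {"tx": -0.014, "ty": -0.885, "tz": 0, "wx": 0, "wy": 0, "wz": 0, "grip": 1}, {"tx": -0.014, "ty": -0.885, "tz": 0, "wx": 0, "wy": 0, "wz": 0, "grip": 1}, {"tx": -0.014, "ty": -0.885, "tz": 0, "wx": 0, "wy": 0, "wz": 0, "grip": 1}, {"tx": -0.014, "ty": -0.885, "tz": 0, "wx": 0, "wy": 0, "wz": 0, "grip": 1}, {"tx": -0.014, "ty": -0.885, "tz": 0, "wx": 0, "wy": 0, "wz": 0, "grip": 1}, {"tx": -0.014, "ty": -0.885, "tz": 0, "wx": 0, "wy": 0, "wz": 0, "grip": 1}, {"tx": -0.014, "ty": -0.885, "tz": 0, "wx": 0, "wy": 0, "wz": 0, "grip": 1}]}}

```text
t: 35.2
position: [0.5841, 0.2974, 0.2095]
tcp_rot: [-3.142, -0.0, 0.0]
ft_force: [0.8, -0.3, -0.5]
gripper_width: 0.0858
gripper_force: 0.0
```

```bash
python3 - <<'E'
from h import *
print(bot.state()['position']);go(.5869,.3351,.0843)
E
```

```text
[0.58405822 0.2974021  0.20947654]
t [ 0.0037 -0.0502  0.1669] w [-0.0001 -0.0005  0.0001]
```

>>> {"op": "carry_out", "data": {"moves": [{"tx": 0.003, "ty": -0.05, "tz": 0, "wx": 0, "wy": 0, "wz": 0, "grip": 1}, {"tx": 0.003, "ty": -0.05, "tz": 0, "wx": 0, "wy": 0, "wz": 0, "grip": 1}, {"tx": 0.003, "ty": -0.05, "tz": 0.04, "wx": 0, "wy": 0, "wz": 0, "grip": 1}, {"tx": 0.003, "ty": -0.05, "tz": 0.04, "wx": 0, "wy": 0, "wz": 0, "grip": 1}]}}

```text
t: 35.7
position: [0.5857, 0.3317, 0.1773]
tcp_rot: [3.14, 0.004, -0.0]
ft_force: [0.9, -0.8, -0.3]
gripper_width: 0.0856
gripper_force: 0.0
```

```bash
python3 - <<'E'
from h import *
print(bot.state()['position']);go(.5869,.3351,.0845)
c=cap("wrist")
for r in bot.look_for(c,"beaker")[:2]:print(r,atz(c,r['at'],.12))
E
```

```text
[0.58567286 0.33173286 0.17727797]
t [ 0.0021 -0.0047  0.1237] w [ 0.0018  0.0035 -0.0004]
{'at': [248.1, 189.4], 'score': 0.68} [0.58751759 0.33493042 0.12      ]
```

>>> {"op": "carry_out", "data": {"moves": [{"tx": 0.001, "ty": -0.002, "tz": 0.06, "wx": 0, "wy": 0, "wz": 0, "grip": 1}, {"tx": 0.001, "ty": -0.002, "tz": 0.122, "wx": 0, "wy": 0, "wz": 0, "grip": 1}, {"tx": 0.001, "ty": -0.002, "tz": 0.122, "wx": 0, "wy": 0, "wz": 0, "grip": 1}, {"tx": 0.001, "ty": -0.002, "tz": 0.122, "wx": 0, "wy": 0, "wz": 0, "grip": 1}]}}

```text
t: 36.3
position: [0.5887, 0.3351, 0.0904]
tcp_rot: [-3.14, -0.003, 0.0]
ft_force: [0.0, 0.3, -0.6]
gripper_width: 0.0857
gripper_force: 0.0
```

```bash
python3 - <<'E'
from h import *
print(bot.state()['position']);go(.5869,.3351,.0845)
E
```

```text
[0.58874528 0.33511113 0.09039469]
t [-0.0025  0.      0.0079] w [-0.0014 -0.0028  0.0001]
```

>>> {"op": "carry_out", "data": {"moves": [{"tx": -0.002, "ty": 0, "tz": 0.005, "wx": 0, "wy": 0, "wz": 0, "grip": 1}, {"tx": -0.002, "ty": 0, "tz": 0.005, "wx": 0, "wy": 0, "wz": 0, "grip": 0.4}, {"tx": -0.002, "ty": 0, "tz": 0.005, "wx": 0, "wy": 0, "wz": 0, "grip": 0.4}, {"tx": -0.002, "ty": 0, "tz": 0.005, "wx": 0, "wy": 0, "wz": 0, "grip": 0.4}, {"tx": -0.002, "ty": 0, "tz": 0.005, "wx": 0, "wy": 0, "wz": 0, "grip": 0.4}, {"tx": -0.002, "ty": 0, "tz": 0.005, "wx": 0, "wy": 0, "wz": 0, "grip": 0.4}, {"tx": -0.002, "ty": 0, "tz": 0.005, "wx": 0, "wy": 0, "wz": 0, "grip": 0.4}], "force": 45}}

```text
t: 37.17
position: [0.5864, 0.335, 0.0849]
tcp_rot: [-3.141, -0.001, 0.0]
ft_force: [-1.0, -0.3, 5.2]
gripper_width: 0.0477
gripper_force: 46.1
```

>>> {"op": "carry_out", "data": {"moves": [{"tx": 0, "ty": 0, "tz": -0.02, "wx": 0, "wy": 0, "wz": 0, "grip": 0.4}, {"tx": 0, "ty": 0, "tz": -0.06, "wx": 0, "wy": 0, "wz": 0, "grip": 0.4}, {"tx": 0, "ty": 0, "tz": -0.12, "wx": 0, "wy": 0, "wz": 0, "grip": 0.4}, {"tx": 0, "ty": 0.02, "tz": -0.18, "wx": 0, "wy": 0, "wz": 0, "grip": 0.4}, {"tx": -0.01, "ty": 0.08, "tz": -0.2, "wx": 0, "wy": 0, "wz": 0, "grip": 0.4}, {"tx": -0.02, "ty": 0.16, "tz": -0.2, "wx": 0, "wy": 0, "wz": 0, "grip": 0.4}, {"tx": -0.03, "ty": 0.24, "tz": -0.2, "wx": 0, "wy": 0, "wz": 0, "grip": 0.4}, {"tx": -0.045, "ty": 0.32, "tz": -0.2, "wx": 0, "wy": 0, "wz": 0, "grip": 0.4}, {"tx": -0.06, "ty": 0.4, "tz": -0.2, "wx": 0, "wy": 0, "wz": 0, "grip": 0.4}, {"tx": -0.0715, "ty": 0.47, "tz": -0.2, "wx": 0, "wy": 0, "wz": 0, "grip": 0.4}]}}

```text
t: 38.42
position: [0.5317, -0.0197, 0.2347]
tcp_rot: [3.141, -0.001, 0.0]
ft_force: [1.3, 0.1, -2.7]
gripper_width: 0.0477
gripper_force: 47.2
```

```bash
python3 - <<'E'
from h import *
print(bot.state()['position']);go(.5328,-.0518,.094)
E
```

```text
[ 0.53165262 -0.01974543  0.23468202]
t [0.0014 0.0427 0.1876] w [ 0.0001 -0.0005  0.0001]
```

>>> {"op": "carry_out", "data": {"moves": [{"tx": 0.0015, "ty": 0.043, "tz": 0, "wx": 0, "wy": 0, "wz": 0, "grip": 0.4}, {"tx": 0.0015, "ty": 0.043, "tz": 0.04, "wx": 0, "wy": 0, "wz": 0, "grip": 0.4}, {"tx": 0.0015, "ty": 0.043, "tz": 0.09, "wx": 0, "wy": 0, "wz": 0, "grip": 0.4}, {"tx": 0.0015, "ty": 0.043, "tz": 0.14, "wx": 0, "wy": 0, "wz": 0, "grip": 0.4}, {"tx": 0.0015, "ty": 0.043, "tz": 0.175, "wx": 0, "wy": 0, "wz": 0, "grip": 0.4}, {"tx": 0.0015, "ty": 0.043, "tz": 0.184, "wx": 0, "wy": 0, "wz": 0, "grip": 0.4}, {"tx": 0.0015, "ty": 0.043, "tz": 0.184, "wx": 0, "wy": 0, "wz": 0, "grip": 0.4}, {"tx": 0.0015, "ty": 0.043, "tz": 0.184, "wx": 0, "wy": 0, "wz": 0, "grip": 0.4}, {"tx": 0.0015, "ty": 0.043, "tz": 0.184, "wx": 0, "wy": 0, "wz": 0, "grip": 0.4}]}}

```text
t: 39.55
position: [0.534, -0.0501, 0.0968]
tcp_rot: [3.141, -0.001, 0.001]
ft_force: [0.0, -0.2, -2.3]
gripper_width: 0.0472
gripper_force: 47.4
```

Remaining: 6 mm down, −1 mm x, −1.5 mm y.

>>> {"op": "carry_out", "data": {"moves": [{"tx": -0.0015, "ty": 0.002, "tz": 0.003, "wx": 0, "wy": 0, "wz": 0, "grip": 0.4}, {"tx": -0.0015, "ty": 0.002, "tz": 0.006, "wx": 0, "wy": 0, "wz": 0, "grip": 0.4}, {"tx": -0.0015, "ty": 0.002, "tz": 0.008, "wx": 0, "wy": 0, "wz": 0, "grip": 0.4}, {"tx": -0.0015, "ty": 0.002, "tz": 0.008, "wx": 0, "wy": 0, "wz": 0, "grip": 0.4}]}}

```text
t: 40.05
position: [0.5333, -0.0516, 0.091]
tcp_rot: [3.141, -0.002, 0.0]
ft_force: [-2.3, 1.2, 9.9]
gripper_width: 0.0476
gripper_force: 48.4
```

>>> {"op": "carry_out", "data": {"moves": [{"tx": 0, "ty": 0, "tz": 0, "wx": 0, "wy": 0, "wz": 0, "grip": 1}, {"tx": 0, "ty": 0, "tz": 0, "wx": 0, "wy": 0, "wz": 0, "grip": 1}, {"tx": 0, "ty": 0, "tz": 0, "wx": 0, "wy": 0, "wz": 0, "grip": 1}, {"tx": 0, "ty": 0, "tz": 0, "wx": 0, "wy": 0, "wz": 0, "grip": 1}, {"tx": 0, "ty": 0, "tz": -0.05, "wx": 0, "wy": 0, "wz": 0, "grip": 1}, {"tx": 0, "ty": 0, "tz": -0.12, "wx": 0, "wy": 0, "wz": 0, "grip": 1}, {"tx": 0, "ty": 0, "tz": -0.17, "wx": 0, "wy": 0, "wz": 0, "grip": 1}, {"tx": 0, "ty": -0.03, "tz": -0.17, "wx": 0, "wy": 0, "wz": 0, "grip": 1}, {"tx": -0.02, "ty": -0.11, "tz": -0.17, "wx": 0, "wy": 0, "wz": 0, "grip": 1}, {"tx": -0.03, "ty": -0.19, "tz": -0.17, "wx": 0, "wy": 0, "wz": 0, "grip": 1}]}}

```text
t: 41.3
position: [0.5093, 0.0922, 0.2175]
tcp_rot: [-3.142, -0.0, -0.001]
ft_force: [0.9, 0.2, -0.1]
gripper_width: 0.0852
gripper_force: 0.0
```

```bash
python3 - <<'E'
from h import *
print(bot.state()['position']);go(.4918,.3354,.18)
E
```

```text
[0.50925997 0.09219931 0.21746468]
t [-0.0236 -0.3242  0.05  ] w [-0.0001 -0.0001 -0.0008]
```

>>> {"op": "carry_out", "data": {"moves": [{"tx": -0.0236, "ty": -0.324, "tz": 0, "wx": 0, "wy": 0, "wz": 0, "grip": 1}, {"tx": -0.0236, "ty": -0.324, "tz": 0, "wx": 0, "wy": 0, "wz": 0, "grip": 1}, {"tx": -0.0236, "ty": -0.324, "tz": 0, "wx": 0, "wy": 0, "wz": 0, "grip": 1}, {"tx": -0.0236, "ty": -0.324, "tz": 0, "wx": 0, "wy": 0, "wz": 0, "grip": 1}, {"tx": -0.0236, "ty": -0.324, "tz": 0, "wx": 0, "wy": 0, "wz": 0, "grip": 1}, {"tx": -0.0236, "ty": -0.324, "tz": 0.05, "wx": 0, "wy": 0, "wz": 0, "grip": 1}, {"tx": -0.0236, "ty": -0.324, "tz": 0.05, "wx": 0, "wy": 0, "wz": 0, "grip": 1}, {"tx": -0.0236, "ty": -0.324, "tz": 0.05, "wx": 0, "wy": 0, "wz": 0, "grip": 1}]}}

```text
t: 42.3
position: [0.4927, 0.3336, 0.1811]
tcp_rot: [-3.141, -0.001, -0.0]
ft_force: [-0.9, -0.7, -0.7]
gripper_width: 0.085
gripper_force: 0.0
```

```bash
python3 - <<'E'
from h import *
print(bot.state()['position']);go(.4918,.3354,.080)
E
```

```text
[0.49269132 0.33357096 0.18105205]
t [-0.0013 -0.0024  0.1347] w [-0.0004 -0.0009 -0.0003]
```

>>> {"op": "carry_out", "data": {"moves": [{"tx": -0.001, "ty": -0.002, "tz": 0.06, "wx": 0, "wy": 0, "wz": 0, "grip": 1}, {"tx": -0.001, "ty": -0.002, "tz": 0.12, "wx": 0, "wy": 0, "wz": 0, "grip": 1}, {"tx": -0.001, "ty": -0.002, "tz": 0.136, "wx": 0, "wy": 0, "wz": 0, "grip": 1}, {"tx": -0.001, "ty": -0.002, "tz": 0.136, "wx": 0, "wy": 0, "wz": 0, "grip": 0.2}, {"tx": -0.001, "ty": -0.002, "tz": 0.136, "wx": 0, "wy": 0, "wz": 0, "grip": 0.2}, {"tx": -0.001, "ty": -0.002, "tz": 0.136, "wx": 0, "wy": 0, "wz": 0, "grip": 0.2}, {"tx": -0.001, "ty": -0.002, "tz": 0.136, "wx": 0, "wy": 0, "wz": 0, "grip": 0.2}, {"tx": -0.001, "ty": -0.002, "tz": 0.136, "wx": 0, "wy": 0, "wz": 0, "grip": 0.2}, {"tx": -0.001, "ty": -0.002, "tz": 0.136, "wx": 0, "wy": 0, "wz": 0, "grip": 0.2}, {"tx": -0.001, "ty": -0.002, "tz": 0.136, "wx": 0, "wy": 0, "wz": 0, "grip": 0.2}]}}

```text
t: 43.55
position: [0.4921, 0.3361, 0.0794]
tcp_rot: [-3.14, -0.002, 0.001]
ft_force: [-1.0, 0.4, 6.6]
gripper_width: 0.0277
gripper_force: 44.5
```

>>> {"op": "carry_out", "data": {"moves": [{"tx": 0, "ty": 0, "tz": -0.02, "wx": 0, "wy": 0, "wz": 0, "grip": 0.2}, {"tx": 0, "ty": 0, "tz": -0.06, "wx": 0, "wy": 0, "wz": 0, "grip": 0.2}, {"tx": 0, "ty": 0, "tz": -0.12, "wx": 0, "wy": 0, "wz": 0, "grip": 0.2}, {"tx": 0, "ty": 0.02, "tz": -0.18, "wx": 0, "wy": 0, "wz": 0, "grip": 0.2}, {"tx": 0.01, "ty": 0.08, "tz": -0.2, "wx": 0, "wy": 0, "wz": 0, "grip": 0.2}, {"tx": 0.02, "ty": 0.16, "tz": -0.2, "wx": 0, "wy": 0, "wz": 0, "grip": 0.2}, {"tx": 0.03, "ty": 0.23, "tz": -0.2, "wx": 0, "wy": 0, "wz": 0, "grip": 0.2}, {"tx": 0.0415, "ty": 0.29, "tz": -0.2, "wx": 0, "wy": 0, "wz": 0, "grip": 0.2}, {"tx": 0.0415, "ty": 0.328, "tz": -0.2, "wx": 0, "wy": 0, "wz": 0, "grip": 0.2}, {"tx": 0.0415, "ty": 0.328, "tz": -0.18, "wx": 0, "wy": 0, "wz": 0, "grip": 0.2}]}}

```text
t: 44.8
position: [0.523, 0.0879, 0.2141]
tcp_rot: [3.142, -0.002, -0.002]
ft_force: [-0.4, 1.1, -3.6]
gripper_width: 0.0269
gripper_force: 45.4
```

```bash
python3 - <<'E'
from h import *
print(bot.state()['position']);go(.5232,.090,.088)
E
```

```text
[0.52303507 0.08792546 0.21408256]
t [-0.0002 -0.0028  0.1681] w [ 0.     -0.0022 -0.002 ]
```

>>> {"op": "carry_out", "data": {"moves": [{"tx": 0, "ty": -0.001, "tz": 0.04, "wx": 0, "wy": 0, "wz": 0, "grip": 0.2}, {"tx": 0, "ty": -0.001, "tz": 0.09, "wx": 0, "wy": 0, "wz": 0, "grip": 0.2}, {"tx": 0, "ty": -0.001, "tz": 0.14, "wx": 0, "wy": 0, "wz": 0, "grip": 0.2}, {"tx": 0, "ty": -0.001, "tz": 0.162, "wx": 0, "wy": 0, "wz": 0, "grip": 0.2}, {"tx": 0, "ty": -0.001, "tz": 0.168, "wx": 0, "wy": 0, "wz": 0, "grip": 0.2}, {"tx": 0, "ty": -0.001, "tz": 0.168, "wx": 0, "wy": 0, "wz": 0, "grip": 0.2}, {"tx": 0, "ty": -0.001, "tz": 0.168, "wx": 0, "wy": 0, "wz": 0, "grip": 0.2}]}}

```text
t: 45.68
position: [0.5233, 0.0903, 0.088]
tcp_rot: [-3.141, -0.002, 0.001]
ft_force: [-0.9, 0.6, -4.5]
gripper_width: 0.027
gripper_force: 45.4
```

>>> {"op": "carry_out", "data": {"moves": [{"tx": 0, "ty": 0, "tz": 0.002, "wx": 0, "wy": 0, "wz": 0, "grip": 0.2}, {"tx": 0, "ty": 0, "tz": 0.004, "wx": 0, "wy": 0, "wz": 0, "grip": 0.2}, {"tx": 0, "ty": 0, "tz": 0.004, "wx": 0, "wy": 0, "wz": 0, "grip": 0.2}]}}

```text
t: 46.05
position: [0.5234, 0.0904, 0.0854]
tcp_rot: [-3.141, -0.002, 0.0]
ft_force: [-3.7, 0.7, 9.7]
gripper_width: 0.0272
gripper_force: 47.0
```

>>> {"op": "carry_out", "data": {"moves": [{"tx": 0, "ty": 0, "tz": 0, "wx": 0, "wy": 0, "wz": 0, "grip": 1}, {"tx": 0, "ty": 0, "tz": 0, "wx": 0, "wy": 0, "wz": 0, "grip": 1}, {"tx": 0, "ty": 0, "tz": 0, "wx": 0, "wy": 0, "wz": 0, "grip": 1}, {"tx": 0, "ty": 0, "tz": 0, "wx": 0, "wy": 0, "wz": 0, "grip": 1}, {"tx": 0, "ty": 0, "tz": -0.05, "wx": 0, "wy": 0, "wz": 0, "grip": 1}, {"tx": 0, "ty": 0, "tz": -0.12, "wx": 0, "wy": 0, "wz": 0, "grip": 1}, {"tx": 0, "ty": 0, "tz": -0.17, "wx": 0, "wy": 0, "wz": 0, "grip": 1}, {"tx": -0.02, "ty": -0.03, "tz": -0.17, "wx": 0, "wy": 0, "wz": 0, "grip": 1}, {"tx": -0.06, "ty": -0.1, "tz": -0.17, "wx": 0, "wy": 0, "wz": 0, "grip": 1}, {"tx": -0.1, "ty": -0.17, "tz": -0.17, "wx": 0, "wy": 0, "wz": 0, "grip": 1}]}}

```text
t: 47.3
position: [0.4466, 0.2188, 0.2114]
tcp_rot: [-3.141, -0.0, -0.001]
ft_force: [1.4, 0.6, -0.1]
gripper_width: 0.0852
gripper_force: 0.0
```

```bash
python3 - <<'E'
from h import *
print(bot.state()['position']);go(.3959,.3359,.17)
E
```

```text
[0.44662377 0.21875705 0.21143678]
t [-0.0678 -0.1561  0.0553] w [-0.0002 -0.0002 -0.0007]
```

>>> {"op": "carry_out", "data": {"moves": [{"tx": -0.068, "ty": -0.156, "tz": 0, "wx": 0, "wy": 0, "wz": 0, "grip": 1}, {"tx": -0.068, "ty": -0.156, "tz": 0, "wx": 0, "wy": 0, "wz": 0, "grip": 1}, {"tx": -0.068, "ty": -0.156, "tz": 0, "wx": 0, "wy": 0, "wz": 0, "grip": 1}, {"tx": -0.068, "ty": -0.156, "tz": 0.055, "wx": 0, "wy": 0, "wz": 0, "grip": 1}, {"tx": -0.068, "ty": -0.156, "tz": 0.055, "wx": 0, "wy": 0, "wz": 0, "grip": 1}, {"tx": -0.068, "ty": -0.156, "tz": 0.055, "wx": 0, "wy": 0, "wz": 0, "grip": 1}]}}

```text
t: 48.05
position: [0.3972, 0.3344, 0.1712]
tcp_rot: [-3.141, -0.001, -0.0]
ft_force: [0.4, 0.1, 0.6]
gripper_width: 0.0851
gripper_force: 0.0
```

```bash
python3 - <<'E'
from h import *
print(bot.state()['position']);go(.3959,.3359,.069)
E
```

```text
[0.39722229 0.33440042 0.17124211]
t [-0.0019 -0.0019  0.1363] w [-0.0004 -0.0007 -0.0004]
```

>>> {"op": "carry_out", "data": {"moves": [{"tx": -0.001, "ty": -0.0015, "tz": 0.06, "wx": 0, "wy": 0, "wz": 0, "grip": 1}, {"tx": -0.001, "ty": -0.0015, "tz": 0.12, "wx": 0, "wy": 0, "wz": 0, "grip": 1}, {"tx": -0.001, "ty": -0.0015, "tz": 0.137, "wx": 0, "wy": 0, "wz": 0, "grip": 1}, {"tx": -0.001, "ty": -0.0015, "tz": 0.137, "wx": 0, "wy": 0, "wz": 0, "grip": 0.3}, {"tx": -0.001, "ty": -0.0015, "tz": 0.137, "wx": 0, "wy": 0, "wz": 0, "grip": 0.3}, {"tx": -0.001, "ty": -0.0015, "tz": 0.137, "wx": 0, "wy": 0, "wz": 0, "grip": 0.3}, {"tx": -0.001, "ty": -0.0015, "tz": 0.137, "wx": 0, "wy": 0, "wz": 0, "grip": 0.3}, {"tx": -0.001, "ty": -0.0015, "tz": 0.137, "wx": 0, "wy": 0, "wz": 0, "grip": 0.3}, {"tx": -0.001, "ty": -0.0015, "tz": 0.137, "wx": 0, "wy": 0, "wz": 0, "grip": 0.3}, {"tx": -0.001, "ty": -0.0015, "tz": 0.137, "wx": 0, "wy": 0, "wz": 0, "grip": 0.3}], "force": 50}}

```text
t: 49.3
position: [0.3968, 0.3365, 0.0695]
tcp_rot: [-3.14, -0.003, 0.0]
ft_force: [-0.5, -1.1, 7.9]
gripper_width: 0.0453
gripper_force: 50.5
```

>>> {"op": "carry_out", "data": {"moves": [{"tx": 0, "ty": 0, "tz": -0.02, "wx": 0, "wy": 0, "wz": 0, "grip": 0.3}, {"tx": 0, "ty": 0, "tz": -0.06, "wx": 0, "wy": 0, "wz": 0, "grip": 0.3}, {"tx": 0, "ty": 0, "tz": -0.12, "wx": 0, "wy": 0, "wz": 0, "grip": 0.3}, {"tx": 0, "ty": 0.02, "tz": -0.18, "wx": 0, "wy": 0, "wz": 0, "grip": 0.3}, {"tx": 0.01, "ty": 0.08, "tz": -0.2, "wx": 0, "wy": 0, "wz": 0, "grip": 0.3}, {"tx": 0.03, "ty": 0.15, "tz": -0.2, "wx": 0, "wy": 0, "wz": 0, "grip": 0.3}, {"tx": 0.05, "ty": 0.23, "tz": -0.2, "wx": 0, "wy": 0, "wz": 0, "grip": 0.3}, {"tx": 0.07, "ty": 0.31, "tz": -0.2, "wx": 0, "wy": 0, "wz": 0, "grip": 0.3}, {"tx": 0.09, "ty": 0.38, "tz": -0.2, "wx": 0, "wy": 0, "wz": 0, "grip": 0.3}, {"tx": 0.095, "ty": 0.422, "tz": -0.2, "wx": 0, "wy": 0, "wz": 0, "grip": 0.3}]}}

```text
t: 50.55
position: [0.4675, 0.017, 0.2187]
tcp_rot: [3.141, -0.001, -0.001]
ft_force: [0.6, 0.1, -3.5]
gripper_width: 0.0449
gripper_force: 52.2
```

```bash
python3 - <<'E'
from h import *
print(bot.state()['position']);go(.4682,.0201,.078)
E
```

```text
[0.46745913 0.01698504 0.21868586]
t [ 0.0007 -0.0042  0.1876] w [ 0.0003 -0.0014 -0.0013]
```

>>> {"op": "carry_out", "data": {"moves": [{"tx": 0.001, "ty": -0.003, "tz": 0.04, "wx": 0, "wy": 0, "wz": 0, "grip": 0.3}, {"tx": 0.001, "ty": -0.003, "tz": 0.09, "wx": 0, "wy": 0, "wz": 0, "grip": 0.3}, {"tx": 0.001, "ty": -0.003, "tz": 0.14, "wx": 0, "wy": 0, "wz": 0, "grip": 0.3}, {"tx": 0.001, "ty": -0.003, "tz": 0.175, "wx": 0, "wy": 0, "wz": 0, "grip": 0.3}, {"tx": 0.001, "ty": -0.003, "tz": 0.187, "wx": 0, "wy": 0, "wz": 0, "grip": 0.3}, {"tx": 0.001, "ty": -0.003, "tz": 0.187, "wx": 0, "wy": 0, "wz": 0, "grip": 0.3}, {"tx": 0.001, "ty": -0.003, "tz": 0.187, "wx": 0, "wy": 0, "wz": 0, "grip": 0.3}, {"tx": 0.001, "ty": -0.003, "tz": 0.187, "wx": 0, "wy": 0, "wz": 0, "grip": 0.3}]}}

```text
t: 51.55
position: [0.4684, 0.0216, 0.078]
tcp_rot: [3.142, -0.002, 0.001]
ft_force: [0.3, -0.5, -3.6]
gripper_width: 0.0452
gripper_force: 52.2
```

>>> {"op": "carry_out", "data": {"moves": [{"tx": 0, "ty": 0.002, "tz": 0.002, "wx": 0, "wy": 0, "wz": 0, "grip": 0.3}, {"tx": 0, "ty": 0.002, "tz": 0.004, "wx": 0, "wy": 0, "wz": 0, "grip": 0.3}, {"tx": 0, "ty": 0.002, "tz": 0.004, "wx": 0, "wy": 0, "wz": 0, "grip": 0.3}]}}

```text
t: 51.92
position: [0.4688, 0.0199, 0.0755]
tcp_rot: [3.141, -0.002, 0.0]
ft_force: [-4.3, -0.0, 16.5]
gripper_width: 0.0455
gripper_force: 54.0
```

Contact at the original height. Release, rise and back off.

>>> {"op": "carry_out", "data": {"moves": [{"tx": 0, "ty": 0, "tz": 0, "wx": 0, "wy": 0, "wz": 0, "grip": 1}, {"tx": 0, "ty": 0, "tz": 0, "wx": 0, "wy": 0, "wz": 0, "grip": 1}, {"tx": 0, "ty": 0, "tz": 0, "wx": 0, "wy": 0, "wz": 0, "grip": 1}, {"tx": 0, "ty": 0, "tz": 0, "wx": 0, "wy": 0, "wz": 0, "grip": 1}, {"tx": 0, "ty": 0, "tz": -0.05, "wx": 0, "wy": 0, "wz": 0, "grip": 1}, {"tx": 0, "ty": 0, "tz": -0.11, "wx": 0, "wy": 0, "wz": 0, "grip": 1}, {"tx": 0, "ty": 0, "tz": -0.19, "wx": 0, "wy": 0, "wz": 0, "grip": 1}, {"tx": 0.1, "ty": 0, "tz": -0.27, "wx": 0, "wy": 0, "wz": 0, "grip": 1}, {"tx": 0.12, "ty": 0.05, "tz": -0.35, "wx": 0, "wy": 0, "wz": 0, "grip": 1}, {"tx": 0.12, "ty": 0.07, "tz": -0.43, "wx": 0, "wy": 0, "wz": 0, "grip": 1}]}}

```text
t: 53.18
position: [0.5533, -0.0232, 0.3668]
tcp_rot: [-3.141, 0.001, 0.001]
ft_force: [0.3, -0.3, 0.9]
gripper_width: 0.0854
gripper_force: 0.0
```

>>> {"op": "carry_out", "data": {"moves": [{"tx": 0, "ty": 0, "tz": 0, "wx": 0, "wy": 0, "wz": 0, "grip": 1}, {"tx": 0, "ty": 0, "tz": 0, "wx": 0, "wy": 0, "wz": 0, "grip": 1}, {"tx": 0, "ty": 0, "tz": 0, "wx": 0, "wy": 0, "wz": 0, "grip": 1}, {"tx": 0, "ty": 0, "tz": 0, "wx": 0, "wy": 0, "wz": 0, "grip": 1}]}}

```text
t: 53.68
position: [0.5524, -0.0223, 0.3651]
tcp_rot: [-3.141, 0.002, 0.001]
ft_force: [0.1, 0.0, -0.2]
gripper_width: 0.0852
gripper_force: 0.0
```

```bash
python3 - <<'E'
from h import *
print(bot.state()['position'])
a=cv2.imread('pics/w1.png')  # initial wrist view
c=cap("wrist");save(c,"final")
for n,cc in(("wrist",c),("scene",cap("scene"))):
  for k,z in(("pot",.018),("vase",.018),("beaker",.018),("cup",.08),("bowl",.018),("collar",.018)):
    for r in bot.tip_of(cc,k)[:2]:print(n,k,r['score'],np.round(r['at']),atz(cc,r['at'],z)[:2].round(4))
# scene before/after
d=cv2.absdiff(cv2.imread('pics/scene.png'),cc['image'][:,:,::-1].copy())[150:260,165:330].max(2);print('diff>60 px on board',(d>60).sum())
E
```

```text
[ 0.55237636 -0.02226614  0.36511158]
wrist pot 0.63 [229. 185.] [0.4653 0.0237]
wrist vase 0.71 [194. 159.] [0.5183 0.0914]
wrist beaker 0.93 [266. 153.] [ 0.5296 -0.0495]
wrist cup 0.6 [426. 176.] [ 0.5011 -0.329 ]
wrist bowl 0.89 [169. 117.] [0.598  0.1326]
wrist collar 0.56 [286. 112.] [ 0.6058 -0.0847]
scene vase 0.95 [269. 190.] [0.5292 0.0895]
scene vase 0.36 [126. 280.] [ 0.5001 -0.3376]
scene beaker 0.77 [231. 217.] [ 0.5288 -0.0572]
scene beaker 0.6 [124. 254.] [ 0.4354 -0.2911]
scene cup 0.86 [122. 251.] [ 0.4891 -0.3256]
scene bowl 0.69 [300. 192.] [0.5968 0.1324]
scene collar 0.6 [248. 237.] [ 0.6068 -0.0885]
diff>60 px on board 49
```

All the positions match the start within detector noise (only 49 scene pixels differ, from shadows and the removed cup). Handing in.

```bash
python3 -c "
from h import *
print(bot.close_job())"
```

```text
the job is handed in; nothing more can be done
None
```

The job is handed in, with no verdict returned: the cup stands within about 2 mm of the rest top's centre, the pot, beaker and vase are back at their starting places as far as the cameras can tell, and the bowl and ring were not moved.

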